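Line up a serving stand's tray carrier with a drift and fit its bolt

TASK

The tray carrier bar on the serving stand has been knocked round on its centre bolt, to one side or the other, so its bolt holes no longer line up with those of the arm below it. Work the orange-handled drift gently down through the red-ringed hole until its collar is down on the bar, leave it standing there, and then fit the black-headed bolt fully home in the other end hole. Never push either of them against the stand with more than 35 N, and leave the brass screw and everything else on the table alone.

Things in the scene. Friction and masses are not known exactly. Their poses are not given: they have to be found in the camera images.
- stand: Serving stand, fixed: round oak foot (260 mm across, 20 mm thick; origin at its underside's centre), steel pillar 48 mm across. On it lie two stacked bars, 210 x 52 mm: dark lower arm (rigid, 10 mm thick, top 78 mm above the table), bright carrier bar (8 mm, top 86 mm). The stand's axes do not show the lower arm's angle: it lies up to 0.12 rad either way off the stand's x axis, unmeasured.
- centre_bolt (a point): Where the fitted centre bolt's axis crosses the carrier bar's top face; its head stands 19 mm above it. The carrier bar turns stiffly about it (about 4 N sideways at a hole moves it; it stays where left). At the start the bar is turned by up to 0.145 rad, either way, from the lower arm.
- hole_red (a point): Centre of the carrier bar's red-ringed through hole (18 mm, 1 mm chamfer), on its top face 86 mm above the table, 80 mm from the centre bolt; x axis outward along the bar, z up. Moves with the bar. The lower arm has an equal hole, 80 mm out, at first up to 11.6 mm off this one across the bar, to either side, unmeasured; below it is free air down to the oak foot.
- hole_plain (a point): Centre of the carrier bar's other, unmarked through hole (18 mm, 1 mm chamfer), on its top face 86 mm above the table, 80 mm from the centre bolt on the opposite side; x axis along the bar toward the centre bolt, z up. Moves with the bar. The lower arm's equal hole is off by the same angle as at the red hole; the two line up when those do.
- drift_grip (a point): Centre of the drift's orange square handle (18 x 18 mm, 45 mm tall, sides along its x and y axes; z up along the drift). Under the handle is a steel collar, 30 mm across, 5 mm thick, its underside 27.5 mm below this point. About 0.14 kg. It starts upright in a rack hole, collar on the rack's top.
- drift_tip (a point): Tip of the drift, 87.5 mm below drift_grip: from here up a 44 mm long taper, 4 mm across at the tip and 16.5 mm at its top, then a round 16.5 mm shank 16 mm long up to the collar.
- bolt_grip (a point): On the bolt's axis, near mid-height of its black square head (20 x 20 mm, 23 mm tall, sides along its x and y axes; z up along the bolt); the head's top is 14.5 mm above this point. Under the head is a steel washer face, 28 mm across, 3 mm thick, its underside 11.5 mm below this point. About 0.08 kg. It starts upright in a rack hole, washer face on the rack's top.
- bolt_tip (a point): Tip of the bolt, 51.5 mm below bolt_grip: 10 mm across, widening over 5 mm to a 15 mm round shank; 40 mm from tip to the washer face.
- spare_head (a point): Centre of the round brass head (26 mm across, 12 mm tall) of a spare brass screw that stands in the third rack hole; not to be used.
- rack_top (a point): Centre of the top face of the wooden parts rack, fixed to the table, 60 x 200 mm and 70 mm tall, long side along its y axis; three 20 mm holes, 66 mm deep, at y = -65, 0 and 65 mm hold the drift, bolt and screw in any order.
- can: Blue drinks can, 66 mm across, 115 mm tall; origin at the centre of its underside. Bystander.
- glass: Amber tumbler, 72 mm across, 100 mm tall; origin at the centre of its underside. Bystander.
- mug: White mug, 80 mm across with a handle at its +y, 90 mm tall; origin at the centre of its underside. Bystander.
- dish: White side plate, 160 mm across, 20 mm tall; origin at the centre of its underside. Bystander.
- wrench: Steel wrench, 170 mm long, lying flat along its x axis; origin at its underside. Bystander.
- mustard: Yellow jar with a red cap, 56 mm across, 120 mm tall; origin at the centre of its underside. Bystander.

How it is judged (in metres and radians):
On the way, in this order (a step that is already met when the one before it is completed fails the run):
1. the drift is down through the red-ringed hole and the lower arm, its collar on the carrier bar (within 3 mm) (z of drift_grip in the frame of hole_red below 0.0305 m and horizontal distance between drift_grip and hole_red below 0.006 m and angle between drift_grip's own z axis and vertical below 0.06 rad), for 0.2 s.
2. with the drift still in, the bolt is home in the other hole, its washer face on the carrier bar (within 3 mm) (all of step 1 and z of bolt_grip in the frame of hole_plain below 0.0145 m and horizontal distance between bolt_grip and hole_plain below 0.006 m and angle between bolt_grip's own z axis and vertical below 0.06 rad), for 0.2 s.
At the end, for the whole second after the job is handed in: The drift stands in the red-ringed hole with its collar within 3 mm of the carrier bar's top face, and the bolt stands in the other end hole with its washer face within 3 mm of it; each within 6 mm of its hole's centre (measured at the grip) and upright within 0.06 rad, released and at rest (all of step 2 and linear speed of each of drift, bolt below 0.01 m/s); the robot touches nothing.
It fails at once if the drift or the bolt is pressed against the stand with more than 35 N (contact force between any of drift, bolt and stand above 35 N).
It fails at once if the brass screw is taken or shifted by more than 20 mm (distance of spare_head from where it was at the start of the episode above 0.02 m).
It fails at once if another thing on the table is shifted by more than 30 mm (distance of any of can, glass, mug, dish, wrench, mustard from where it was at the start of the episode above 0.03 m).
It also fails if it takes over 72 s, if anything falls off the work surface, if the arm or the gripper's body presses on something with over 40 N, if the wrist force passes 120 N, or if a joint passes its speed limit or range.

ROBOT

A 6-joint arm with a two-finger parallel gripper is mounted at the origin on the work surface. World frame = base frame: x ahead of the robot, y to its left, z up, the work surface at z = 0. Lengths are in mm, angles in rad, forces in N, time in s.
With the tool pointing down it reaches from about 350 to 775 mm from the base axis. Payload 7.3 kg.
Tool frame: the origin (TCP) lies between the finger pads; the fingertips stand 25 mm ahead of it and the grasp point (between the pads) lies 6 mm ahead of it; z points along the fingers, y is the line along which they close (so a half turn about z gives the same grasp; the last joint's range is limited). The gripper opens to 92 mm and grips with 3 to 60 N. Pads are 19 mm wide; open, the fingers measure 130 mm over their backs; the gripper's body (75 mm by 190 mm) begins 47 mm behind the grasp point.
Start: joints at [-1.427, 0.342, 1.524, -0, 1.275, -0.146], TCP at [150.047, -503.122, 213.941] pointing down, gripper open.
Joint ranges: [-2.53, 2.53], [-0.77, 2.02], [0.04, 2.7], [-1, 4.14], [0.28, 2.66], [-3.11, 3.11]. Speed limits (rad/s): [2.57, 2.57, 3.14, 3.14, 3.14, 3.14].

INTERFACE

Orientations are given as [roll, pitch, yaw] about the fixed x, y, z axes, in that order (R = Rz(yaw) Ry(pitch) Rx(roll)).
In Python, from plant import bot gives the robot as it stands.
- The arm moves only by the tool play_rows, never from a script. Its argument "commands" is a list of rows, each an object of numbers: "x", "y", "z": the shift along the tool's x, y, z in m; "twist": the turn about the tool's z in degrees. In form: [{"x": .., "y": .., "z": .., "twist": ..}, ...]. A call has exactly 8 rows; each row is the pose to reach, as a shift and turn from the pose commanded when the call began, along the tool's axes at that moment; what a row does not reach only later rows make up. A row lasts 1/10 s, in which the tool goes at most 50 mm and 8.59 degrees, less where a joint would pass 70% of its speed; a pose out of reach is approached as far as the arm can. A call with a gripper value outside its range is refused whole. "jaw" is the closure, from 0 (fully open) to 1 (shut), set as the call begins (left out, the last holds). The fingers move at their own pace and stop on an object; the grip force is fixed at half the most. Time passes only in rows, so rows that repeat a pose let the fingers close, or fill a call up. It gives the time, the measured TCP pose, the force, the opening and the grip force at its end, in the units of the state.
- bot.get_obs(): the state, without advancing time (a new reading comes with each control period).
- bot.capture(name): name is "side" or "top"; returns a dict with "pixels" (480x640x3 uint8, red, green, blue), "fx", "fy", "cx", "cy" (pixels), "k1" (the pictures are not rectified: a ray, as slopes to the right and down, at radius r is drawn at 1 + k1 r^2 times it, then the intrinsics apply), "eye" and "rotation" of the camera in the world. Camera axes: x right, y down, z forward; pixel columns grow to the right and rows downward; lengths in mm; the calibration is good to about 2 mm. A picture is of the moment at which its call begins. There is no depth.
- bot.close_job(): hands the job in; it is judged then, once.
The state is a dict: "time": time; "joint_positions": joint angles; "dq": joint speeds; "tau": joint torques, N m; "tool_pos": TCP position; "tcp_rot": TCP orientation; "contact_force": force on the tool from outside, world axes, zero at the start; "moment": the same for the moment, N m; "grip_width": finger opening in mm; "finger_force": force on a finger pad.
Only numpy, scipy, OpenCV 4.12 (cv2) and the standard library are available. Lean on these libraries where they do the work, as an engineer would, in place of code of your own. Each camera call takes 0.05 s, during which the arm holds its last target. There are 200 camera calls.

## Working session

There is one attempt and no reset: what is moved stays moved. The work goes in short steps, Python scripts to look and compute and a tool call to move; the robot and the scene stay as the last step left them, time stands still between calls to the robot, and variables do not carry over. Pictures are saved under pics/ and viewed, at most 10 in all, crops included, and the job is handed in when it is done.

Besides the shell and the picture viewer there is one more tool, called after "Emit:" as name(argument=value, ...), one argument or row to a line, values as JSON. play_rows: Moves the arm, as the interface text tells. Its arguments: {"type":"object","properties":{"commands":{"type":"array"},"jaw":{"type":"number"}},"required":["commands"]}

```bash
mkdir -p pics; ls; python3 - <<'E'
from plant import bot
import cv2,numpy as np,pickle
print(bot.get_obs())
for n in("side","top"):
    c=bot.capture(n); pickle.dump(c,open(n+'0.pkl','wb'))
    cv2.imwrite(f'pics/{n}0.png',c['pixels'][:,:,::-1])
    print({k:v for k,v in c.items() if k!='pixels'})
E
```

```text
pics
{'time': 0.0, 'joint_positions': array([-1.42700502e+00,  3.42687788e-01,  1.52504996e+00,  3.40502716e-05,
        1.27540669e+00, -1.45969696e-01]), 'dq': array([ 0.00153962,  0.00094501,  0.00043371, -0.00049822,  0.00068074,
       -0.00107384]), 'tau': array([-2.33588280e-04, -4.31241846e+01, -2.44215792e+01,  7.16972211e-02,
        5.60295198e-02, -1.17607719e-04]), 'tool_pos': array([ 149.98742577, -502.65600844,  213.25162058]), 'tcp_rot': array([-3.14006210e+00, -2.57925197e-04,  2.89750863e-01]), 'contact_force': array([-0.3978581 , -0.25453268, -0.31153807]), 'moment': array([ 0.05989866, -0.01478194,  0.00632139]), 'finger_force': 0.0, 'grip_width': 91.54513168622195}
{'fx': 509.27081537644506, 'fy': 509.27081537644506, 'cx': 314.10002621671714, 'cy': 239.4355740628924, 'k1': -0.11499734009297133, 'eye': array([ 409.6000815 , -817.25496834,  820.96015602]), 'rotation': array([-2.27411354,  0.01155062, -0.17858444])}
{'fx': 598.1285407032789, 'fy': 598.1285407032789, 'cx': 322.1642465421658, 'cy': 238.06635652501794, 'k1': -0.15239640001840252, 'eye': array([3.35366640e+02, 7.89731524e-01, 1.33771619e+03]), 'rotation': array([-2.95269043e+00,  5.76956454e-04, -1.54736047e+00])}
```

View pics/top0.png

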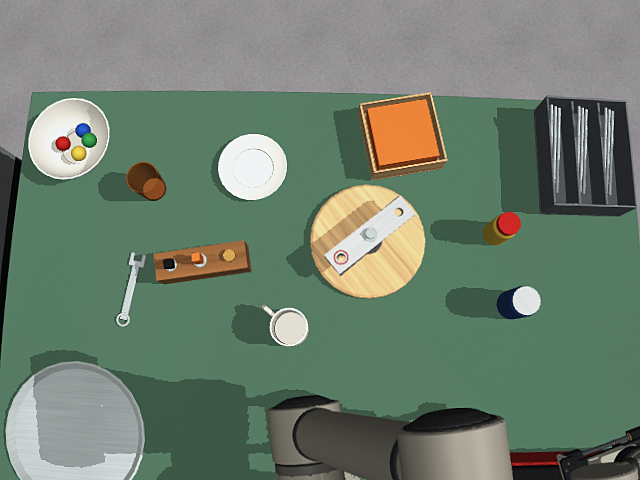

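View pics/side0.png

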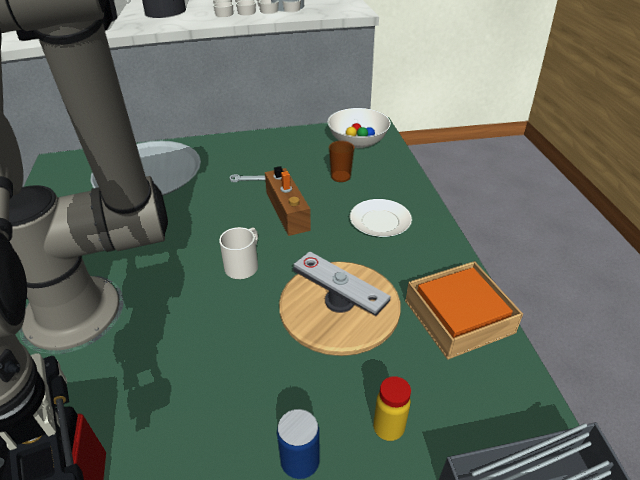

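The top view shows the rack at (200,262) with the bolt at (169,263), drift at (198,258) and brass screw at (228,256). The red hole is at (341,257) and the plain hole at (398,212). The side view shows the same layout. Next: localise these and zoom in.

```bash
cat > h.py <<'E'
import cv2,numpy as np,pickle
from scipy.spatial.transform import Rotation as R
def load(n): return pickle.load(open(n,'rb'))
def ray(c,uv):
    K=np.array([[c['fx'],0,c['cx']],[0,c['fy'],c['cy']],[0,0,1]])
    xd=(np.array(uv,float)-[c['cx'],c['cy']])/[c['fx'],c['fy']]
    p=cv2.undistortPoints(np.array([[uv]],float),K,np.array([c['k1'],0,0,0,0.]))[0,0]
    return R.from_euler('xyz',c['rotation']).as_matrix()@np.r_[p,1]
def onz(c,uv,z):
    d=ray(c,uv); return c['eye']+d*(z-c['eye'][2])/d[2]
def tri(c1,u1,c2,u2):
    d1,d2=ray(c1,u1),ray(c2,u2); A=np.c_[d1,-d2]
    s=np.linalg.lstsq(A,c2['eye']-c1['eye'],rcond=None)[0]
    a,b=c1['eye']+d1*s[0],c2['eye']+d2*s[1]; return (a+b)/2,np.linalg.norm(a-b)
def proj(c,P):
    Rm=R.from_euler('xyz',c['rotation']).as_matrix(); q=Rm.T@(np.array(P,float)-c['eye'])
    x=q[:2]/q[2]; x=x*(1+c['k1']*(x@x)); return x*c['fx']+[c['cx'],c['cy']]
def blobs(c,lo,hi,box,amin=15):
    x0,y0,x1,y1=box; h=cv2.cvtColor(c['pixels'],cv2.COLOR_RGB2HSV)[y0:y1,x0:x1]
    m=cv2.inRange(h,np.array(lo),np.array(hi)); n,l,s,ce=cv2.connectedComponentsWithStats(m)
    return [(ce[i]+[x0,y0],s[i,4],s[i,:4]+[x0,y0,0,0]) for i in range(1,n) if s[i,4]>=amin]
E
python3 - <<'E'
from h import *
t,s=load('top0.pkl'),load('side0.pkl')
def show(n,c,lo,hi,box):
    for b in blobs(c,lo,hi,box,8): print(n,b[0].round(1),b[1],b[2])
show('drift t',t,(3,190,150),(14,255,255),(180,240,215,275)); show('drift s',s,(3,190,150),(14,255,255),(265,160,305,200))
show('bolt t',t,(0,0,0),(180,255,40),(155,245,185,280)); show('bolt s',s,(0,0,0),(180,255,40),(268,160,290,190))
show('red t',t,(0,90,90),(9,255,255),(320,240,360,275)); show('red s',s,(0,90,90),(9,255,255),(295,250,325,275))
show('red2 t',t,(170,90,90),(180,255,255),(320,240,360,275)); show('red2 s',s,(170,90,90),(180,255,255),(295,250,325,275))
show('bar t',t,(0,0,130),(180,40,255),(315,185,420,290))
show('rack corner',t,(5,60,60),(20,255,200),(150,235,255,290))
print('holes', onz(t,(341,257),86),onz(t,(398.5,212),86))
a=t['pixels'][185:295,305:425];b=t['pixels'][230:295,145:265]
c=s['pixels'][240:330,275:405]
out=np.zeros((600,800,3),np.uint8)
A=cv2.resize(a,None,fx=4,fy=4,interpolation=2)[:,:400] if 0 else cv2.resize(a,(400,367),interpolation=2)
B=cv2.resize(b,(400,217),interpolation=2);C=cv2.resize(c,(400,277),interpolation=2)
out[:367,:400]=A;out[:217,400:]=B;out[220:497,400:]=C
cv2.imwrite('pics/crop1.png',out[:,:,::-1])
E
```

```text
drift t [195.  256.7] 61 [191 253  10   9]
drift s [286.1 179.9] 108 [282 171   8  19]
bolt t [168.5 263.5] 98 [163 259  12  10]
bolt s [277.8 171.4] 66 [274 167   9  11]
red t [340.4 257.2] 43 [334 250  15  15]
red s [310.2 261.9] 42 [304 257  14  11]
bar t [370.9 233.3] 2151 [324 196  91  78]
bar t [340.6 256.7] 55 [335 252  12  11]
rack corner [202.4 262.1] 2585 [154 241  97  43]
holes [534.69553092 -33.7283592   86.        ] [ 635.5841889  -155.95492934   86.        ]
```

View pics/crop1.png

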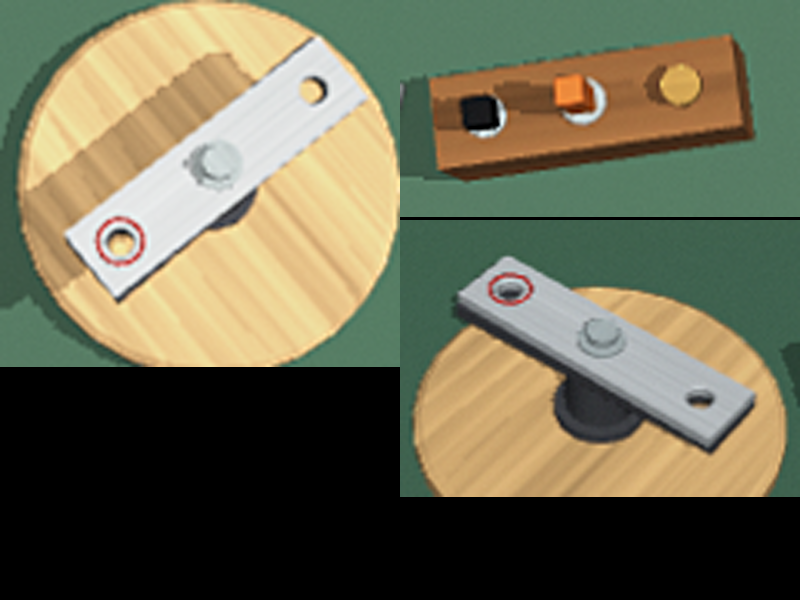

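The crop shows the red ring at (341,257), with dark lower-arm slivers on the lower-right edge near the red end and on the upper-left edge near the plain end. Next I'll measure that offset, the drift and bolt positions, and the yaws.

```bash
python3 - <<'E'
from h import *
t,s=load('top0.pkl'),load('side0.pkl')
red=onz(t,(340.4,257.2),86); redtri=tri(t,(340.4,257.2),s,(310.2,261.9)); print('red',red.round(1),redtri[0].round(1),round(redtri[1],1))
# plain hole: dark/yellow blob inside bar: use saturation/dark in box
pl=onz(t,(398.5,212),86); u=(red-pl)[:2]; L=np.linalg.norm(u); u/=L; v=np.array([-u[1],u[0]]); c0=(red+pl)[:2]/2
print('L',L,'centre',c0,'u ang',np.arctan2(u[1],u[0]))
def rect(c,z,sc=3.,hl=130,hw=45):
    W,H=int(2*hl*sc),int(2*hw*sc); ss=np.arange(W)/sc-hl; vv=hw-np.arange(H)/sc
    mx=np.zeros((H,W),np.float32);my=mx.copy()
    for i,b in enumerate(vv):
        for j,a in enumerate(ss):
            q=c0+u*a+v*b; p=proj(c,[q[0],q[1],z]); mx[i,j],my[i,j]=p
    return cv2.remap(c['pixels'],mx,my,cv2.INTER_CUBIC)
T=rect(t,78);S=rect(s,78)
out=np.vstack([T,S]); print(out.shape); cv2.imwrite('pics/rect.png',out[:,:,::-1])
for n,tt,ss,z in(('drift',(195,256.7),(286.1,179.9),None),('bolt',(168.5,263.5),(277.8,171.4),None),('spare',(228.3,255.3),(295,201),None)):
    p,e=tri(t,tt,s,ss); print(n,p.round(1),round(e,1))
# rack top face
h=cv2.cvtColor(t['pixels'],cv2.COLOR_RGB2HSV);m=np.zeros((480,640),np.uint8);m[238:290,150:256]=cv2.inRange(h[238:290,150:256],(5,60,90),(20,255,255))
m=cv2.morphologyEx(m,cv2.MORPH_CLOSE,np.ones((13,13)))
cn=max(cv2.findContours(m,0,2)[0],key=cv2.contourArea);r=cv2.minAreaRect(cn);print(r)
b=[onz(t,p,70) for p in cv2.boxPoints(r)];print(np.round(b,1)); 
for n,lo,hi,box in(('drift',(3,190,150),(14,255,255),(180,240,215,275)),):
    m=np.zeros((480,640),np.uint8);x0,y0,x1,y1=box;hh=h[y0:y1,x0:x1];print(np.unique(hh[...,2][cv2.inRange(hh,lo,hi)>0]))
    m[y0:y1,x0:x1]=cv2.inRange(hh,(3,190,225),hi);cn=max(cv2.findContours(m,0,1)[0],key=cv2.contourArea);r=cv2.minAreaRect(cn);print(r,onz(t,r[0],120).round(1))
E
```

```text
red [534.2 -32.5  86. ] [534.3 -32.5  84.9] 0.2
L 159.75267950588045 centre [584.91081482 -94.20997965] u ang 2.258025559422501
(540, 780, 3)
drift [525.9 275.8  93.2] 1.5
bolt [511.1 334.5  84. ] 1.5
spare [536.1 208.1  72.3] 2.6
((201.49835205078125, 260.0771179199219), (29.35772132873535, 95.1207504272461), 83.10757446289062)
[[539.9 375.7  70. ]
 [570.  169.7  70. ]
 [506.7 159.2  70. ]
 [476.5 363.2  70. ]]
[153 160 161 169 172 174 175 178 180 194 199 200 202 204 205 209 210 211
 213 217 218 225 233 234 236 237 238 239 240 241 242 243 244 245 246 248
 249 250 251 253]
((195.0, 256.5), (7.0, 6.0), 90.0) [523.  269.9 120. ]
```

View pics/rect.png

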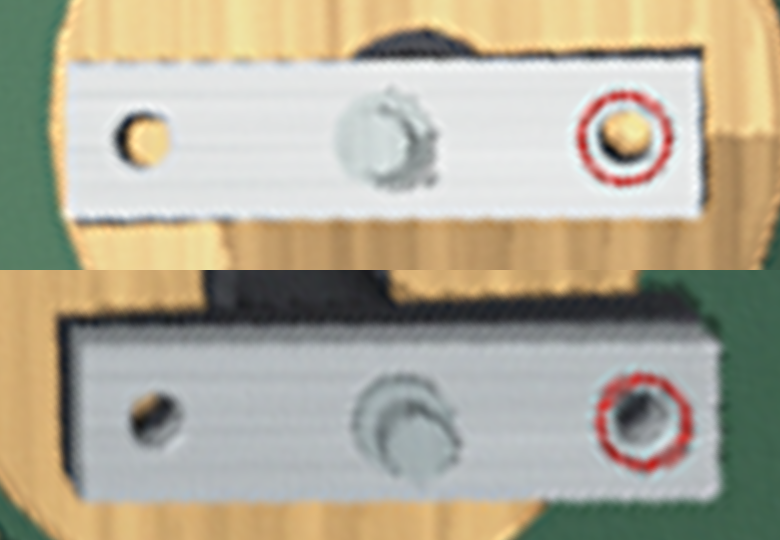

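The rectified view shows the lower arm about 0.04 rad CCW of the bar: its sliver is about 4 mm wide at top right (690,47) and faint at bottom left (75,222). That puts the lower red hole roughly 3 mm off, at about (531.7,-34.5). The drift is near (523,270) and the bolt near (512,334). Moving there now.

Emit:
play_rows(
  commands=[
    {"x": 0.039, "y": -0.021, "z": -0.002, "twist": -8},
    {"x": 0.078, "y": -0.043, "z": -0.004, "twist": -16},
    {"x": 0.117, "y": -0.064, "z": -0.006, "twist": -24},
    {"x": 0.156, "y": -0.085, "z": -0.008, "twist": -32},
    {"x": 0.195, "y": -0.107, "z": -0.01, "twist": -40},
    {"x": 0.234, "y": -0.128, "z": -0.012, "twist": -48},
    {"x": 0.273, "y": -0.15, "z": -0.014, "twist": -56},
    {"x": 0.312, "y": -0.171, "z": -0.016, "twist": -64},
  ],
  jaw=0.45,
)

```text
time: 0.9
tool_pos: [401.0, -248.4, 229.8]
tcp_rot: [-3.141, -0.0, 1.413]
contact_force: [0.7, -1.2, 0.2]
grip_width: 50.3
finger_force: 0.0
```

```bash
cat >> h.py <<'E'
def go(x,y,z,yaw=None):
    from plant import bot
    o=bot.get_obs(); p=o['tool_pos']; r=o['tcp_rot']; M=R.from_euler('xyz',r).as_matrix()
    d=M.T@(np.array([x,y,z])-p); a=0 if yaw is None else -np.degrees((yaw-r[2]+np.pi)%(2*np.pi)-np.pi)
    print('t',round(o['time'],2),'p',p.round(1),'rot',r.round(3),'F',o['contact_force'].round(1),'w',round(o['grip_width'],1),'gf',round(o['finger_force'],1)); print('  shift mm',d.round(1),'twist',round(a,1))
E
python3 -c "
from h import *
go(523,270,220,1.718)
t=load('top0.pkl');print(onz(t,(168.5,263.5),92),onz(t,(228.3,255.3),82), onz(t,(195,256.5),120))"
```

```text
t 0.9 p [ 401.  -248.4  229.8] rot [-3.141 -0.     1.413] F [ 0.7 -1.2  0.2] w 50.3 gf 0.0
  shift mm [531.1  38.8   9.9] twist -17.5
[510.79019738 332.38350748  92.        ] [533.24523469 206.53448474  82.        ] [522.99244056 269.90357855 120.        ]
```

Emit:
play_rows(
  commands=[
    {"x": 0.04, "y": 0.003, "z": 0, "twist": -4},
    {"x": 0.085, "y": 0.006, "z": 0, "twist": -8},
    {"x": 0.13, "y": 0.009, "z": 0, "twist": -12},
    {"x": 0.175, "y": 0.013, "z": 0, "twist": -17.5},
    {"x": 0.22, "y": 0.016, "z": 0, "twist": -17.5},
    {"x": 0.265, "y": 0.019, "z": 0, "twist": -17.5},
    {"x": 0.31, "y": 0.022, "z": 0, "twist": -17.5},
    {"x": 0.355, "y": 0.026, "z": 0, "twist": -17.5},
  ],
)

```text
time: 1.7
tool_pos: [483.6, 97.8, 229.7]
tcp_rot: [-3.141, 0.0, 1.712]
contact_force: [1.1, -0.8, -0.8]
grip_width: 50.7
finger_force: 0.0
```

```bash
python3 -c "
from h import *
go(522.5,269.8,160,1.718)"
```

```text
t 1.7 p [483.6  97.8 229.7] rot [-3.141  0.     1.712] F [ 1.1 -0.8 -0.8] w 50.7 gf 0.0
  shift mm [164.8  62.8  69.7] twist -0.3
```

Emit:
play_rows(
  commands=[
    {"x": 0.035, "y": 0.013, "z": 0.015},
    {"x": 0.07, "y": 0.026, "z": 0.03},
    {"x": 0.105, "y": 0.039, "z": 0.045},
    {"x": 0.14, "y": 0.052, "z": 0.06},
    {"x": 0.165, "y": 0.063, "z": 0.07},
    {"x": 0.165, "y": 0.063, "z": 0.07},
    {"x": 0.165, "y": 0.063, "z": 0.07},
    {"x": 0.165, "y": 0.063, "z": 0.07},
  ],
)

```text
invalid input at $.commands[0]: expected keys x, y, z, twist
```

```bash
python3 -c "
from h import *
from plant import bot
go(522.5,269.8,104.5,1.718)
A=[]
for n in('top','side'):
    c=bot.capture(n);pickle.dump(c,open(n+'1.pkl','wb'))
    u=proj(c,(522.5,269.8,110)).astype(int);x,y=max(u[0]-40,0),max(u[1]-40,0)
    print(n,x,y,u);A.append(cv2.resize(c['pixels'][y:y+80,x:x+80],(400,400),interpolation=2))
cv2.imwrite('pics/g1.png',np.hstack(A)[:,:,::-1])
"
```

```text
t 1.7 p [483.6  97.8 229.7] rot [-3.141  0.     1.712] F [ 1.1 -0.8 -0.8] w 50.7 gf 0.0
  shift mm [164.8  62.8 125.2] twist -0.3
top 156 217 [196 257]
side 245 135 [285 175]
```

View pics/g1.png

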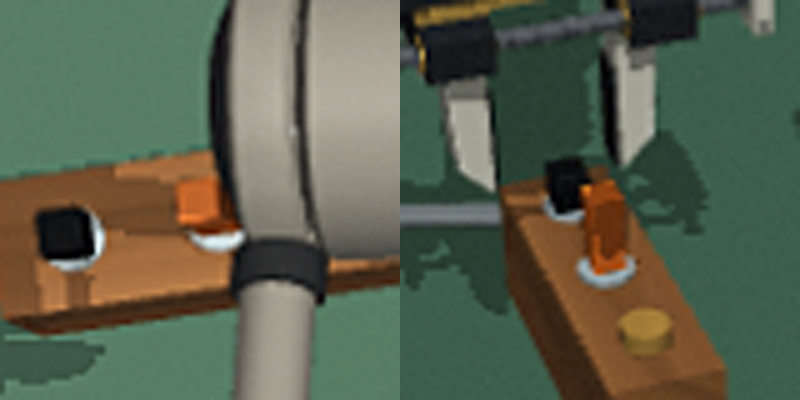

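The move was refused because the rows lacked the twist key, so the picture shows the tool still short of the rack. The orange handle sits at crop centre in both views, as predicted. Repeating with twist.

Emit:
play_rows(
  commands=[
    {"x": 0.035, "y": 0.013, "z": 0.015, "twist": 0},
    {"x": 0.07, "y": 0.026, "z": 0.03, "twist": 0},
    {"x": 0.105, "y": 0.039, "z": 0.045, "twist": 0},
    {"x": 0.14, "y": 0.052, "z": 0.06, "twist": 0},
    {"x": 0.165, "y": 0.063, "z": 0.07, "twist": 0},
    {"x": 0.165, "y": 0.063, "z": 0.07, "twist": 0},
    {"x": 0.165, "y": 0.063, "z": 0.07, "twist": 0},
    {"x": 0.165, "y": 0.063, "z": 0.07, "twist": 0},
  ],
)

```text
time: 2.6
tool_pos: [522.9, 267.0, 160.2]
tcp_rot: [-3.142, 0.001, 1.711]
contact_force: [-0.6, -0.6, 1.2]
grip_width: 50.4
finger_force: 0.0
```

```bash
python3 -c "
from h import *
from plant import bot
go(522.5,269.8,104.5,1.718)
A=[]
for n in('top','side'):
    c=bot.capture(n);pickle.dump(c,open(n+'1.pkl','wb'))
    u=proj(c,(522.5,269.8,110)).astype(int);x,y=max(u[0]-40,0),max(u[1]-40,0)
    print(n,x,y,u);A.append(cv2.resize(c['pixels'][y:y+80,x:x+80],(400,400),interpolation=2))
cv2.imwrite('pics/g2.png',np.hstack(A)[:,:,::-1])
"
```

```text
t 2.6 p [522.9 267.  160.2] rot [-3.142e+00  1.000e-03  1.711e+00] F [-0.6 -0.6  1.2] w 50.4 gf 0.0
  shift mm [ 2.9 -0.  55.7] twist -0.4
top 156 217 [196 257]
side 245 135 [285 175]
```

View pics/g2.png

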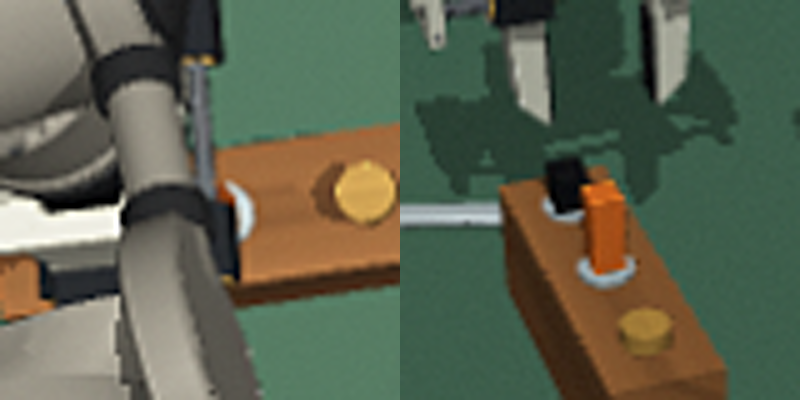

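The fingers straddle the drift with clear room: tips at about (535,110) and (665,90), handle at (605,225). Descending and closing.

Emit:
play_rows(
  commands=[
    {"x": 0.003, "y": 0, "z": 0.012, "twist": 0},
    {"x": 0.003, "y": 0, "z": 0.024, "twist": 0},
    {"x": 0.003, "y": 0, "z": 0.036, "twist": 0},
    {"x": 0.003, "y": 0, "z": 0.047, "twist": 0},
    {"x": 0.003, "y": 0, "z": 0.055, "twist": 0},
    {"x": 0.003, "y": 0, "z": 0.055, "twist": 0},
    {"x": 0.003, "y": 0, "z": 0.055, "twist": 0},
    {"x": 0.003, "y": 0, "z": 0.055, "twist": 0},
  ],
)

```text
time: 3.5
tool_pos: [522.9, 271.3, 105.4]
tcp_rot: [3.14, -0.0, 1.712]
contact_force: [0.2, -0.3, 0.5]
grip_width: 50.6
finger_force: 0.0
```

Emit:
play_rows(
  commands=[
    {"x": 0, "y": 0, "z": 0, "twist": 0},
    {"x": 0, "y": 0, "z": 0, "twist": 0},
    {"x": 0, "y": 0, "z": 0, "twist": 0},
    {"x": 0, "y": 0, "z": 0, "twist": 0},
    {"x": 0, "y": 0, "z": 0, "twist": 0},
    {"x": 0, "y": 0, "z": 0, "twist": 0},
    {"x": 0, "y": 0, "z": 0, "twist": 0},
    {"x": 0, "y": 0, "z": 0, "twist": 0},
  ],
  jaw=1,
)

```text
time: 4.3
tool_pos: [522.5, 271.1, 105.0]
tcp_rot: [3.142, 0.0, 1.712]
contact_force: [-0.6, 0.4, 1.9]
grip_width: 16.7
finger_force: 30.0
```

Emit:
play_rows(
  commands=[
    {"x": 0, "y": 0, "z": -0.01, "twist": 0},
    {"x": 0, "y": 0, "z": -0.025, "twist": 0},
    {"x": 0, "y": 0, "z": -0.042, "twist": 0},
    {"x": 0, "y": 0, "z": -0.06, "twist": 0},
    {"x": 0, "y": 0, "z": -0.08, "twist": 0},
    {"x": 0, "y": 0, "z": -0.1, "twist": 0},
    {"x": 0, "y": 0, "z": -0.11, "twist": 0},
    {"x": 0, "y": 0, "z": -0.11, "twist": 0},
  ],
)

```text
time: 5.1
tool_pos: [523.1, 271.3, 216.6]
tcp_rot: [3.138, -0.0, 1.712]
contact_force: [0.2, 0.1, -1.4]
grip_width: 16.2
finger_force: 30.0
```

```bash
python3 -c "
from h import *
go(533,-33.5,215)"
```

```text
t 5.1 p [523.1 271.3 216.6] rot [ 3.138 -0.     1.712] F [ 0.2  0.1 -1.4] w 16.2 gf 30.0
  shift mm [-303.2  -33.2    1.3] twist 0
```

Emit:
play_rows(
  commands=[
    {"x": -0.035, "y": -0.004, "z": 0, "twist": 0},
    {"x": -0.08, "y": -0.009, "z": 0, "twist": 0},
    {"x": -0.125, "y": -0.014, "z": 0, "twist": 0},
    {"x": -0.17, "y": -0.019, "z": 0, "twist": 0},
    {"x": -0.215, "y": -0.024, "z": 0, "twist": 0},
    {"x": -0.26, "y": -0.029, "z": 0, "twist": 0},
    {"x": -0.29, "y": -0.032, "z": 0, "twist": 0},
    {"x": -0.303, "y": -0.033, "z": 0, "twist": 0},
  ],
)

```text
time: 5.9
tool_pos: [531.9, -36.2, 213.8]
tcp_rot: [-3.14, 0.0, 1.709]
contact_force: [0.3, -0.1, -1.4]
grip_width: 16.1
finger_force: 30.0
```

Emit:
play_rows(
  commands=[
    {"x": 0, "y": 0, "z": 0.005, "twist": 0},
    {"x": 0, "y": 0, "z": 0.01, "twist": 0},
    {"x": 0, "y": 0, "z": 0.015, "twist": 0},
    {"x": 0, "y": 0, "z": 0.02, "twist": 0},
    {"x": 0, "y": 0, "z": 0.025, "twist": 0},
    {"x": 0, "y": 0, "z": 0.025, "twist": 0},
    {"x": 0, "y": 0, "z": 0.025, "twist": 0},
    {"x": 0, "y": 0, "z": 0.025, "twist": 0},
  ],
)

```text
time: 6.7
tool_pos: [532.7, -33.5, 190.2]
tcp_rot: [3.141, 0.0, 1.712]
contact_force: [-0.6, -0.5, -1.6]
grip_width: 16.2
finger_force: 30.0
```

```bash
python3 -c "
from h import *
from plant import bot
go(533,-33.5,190)
p=bot.get_obs()['tool_pos'];A=[]
for n in('top','side'):
    c=bot.capture(n);pickle.dump(c,open(n+'2.pkl','wb'))
    g=p-[0,0,7.5];tip=p-[0,0,95]
    for b in blobs(c,(3,190,120),(14,255,255),(280,160,400,300),8): print(n,b[0].round(1),b[1],b[2])
    for b in blobs(c,(0,90,90),(2,255,255),(280,240,400,300),8): print(n,'red',b[0].round(1),b[1],b[2])
    print(n,'grip',proj(c,g).round(1),'tip',proj(c,tip).round(1))
    u=proj(c,tip).astype(int);x,y=u[0]-40,u[1]-60;print(x,y)
    A.append(cv2.resize(c['pixels'][y:y+100,x:x+80],(400,500),interpolation=2))
cv2.imwrite('pics/g3.png',np.hstack(A)[:,:,::-1])
"
```

```text
t 6.7 p [532.7 -33.5 190.2] rot [3.141 0.    1.712] F [-0.6 -0.5 -1.6] w 16.2 gf 30.0
  shift mm [-0.1  0.3  0.2] twist 0
top [386.8 161.8] 81 [378 160  22   6]
top grip [342.3 250.3] tip [341.  257.3]
300 197
side [309.6 226.9] 175 [306 216   9  23]
side red [310.4 262.4] 40 [304 257  14  11]
side grip [308.7 226.4] tip [309.5 258.7]
269 198
```

View pics/g3.png

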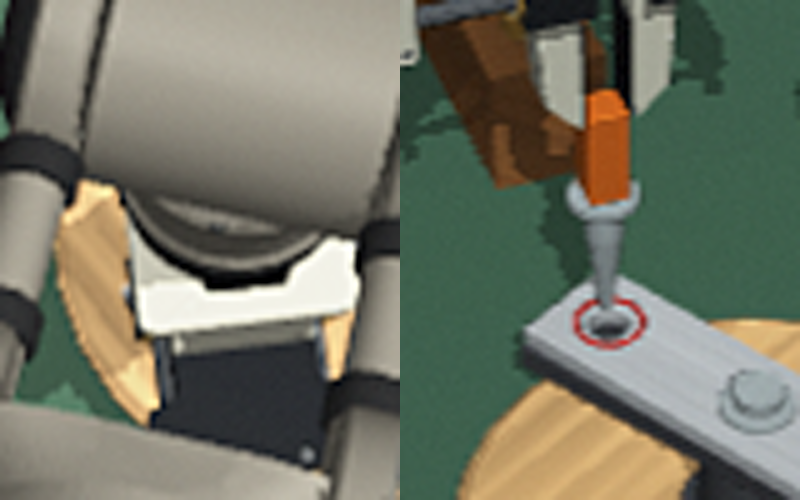

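Side view: the tip at crop (605,305) is right above the red hole at (608,323), and it matches the predicted pixel to under 1 px. Descending gently.

Emit:
play_rows(
  commands=[
    {"x": 0, "y": 0, "z": 0.004, "twist": 0},
    {"x": 0, "y": 0, "z": 0.008, "twist": 0},
    {"x": 0, "y": 0, "z": 0.012, "twist": 0},
    {"x": 0, "y": 0, "z": 0.016, "twist": 0},
    {"x": 0, "y": 0, "z": 0.02, "twist": 0},
    {"x": 0, "y": 0, "z": 0.023, "twist": 0},
    {"x": 0, "y": 0, "z": 0.023, "twist": 0},
    {"x": 0, "y": 0, "z": 0.023, "twist": 0},
  ],
)

```text
time: 7.6
tool_pos: [532.5, -33.5, 166.9]
tcp_rot: [-3.142, 0.0, 1.712]
contact_force: [-0.7, -1.0, -1.0]
grip_width: 17.0
finger_force: 30.0
```

Emit:
play_rows(
  commands=[
    {"x": 0, "y": 0, "z": 0.002, "twist": 0},
    {"x": 0, "y": 0, "z": 0.004, "twist": 0},
    {"x": 0, "y": 0, "z": 0.006, "twist": 0},
    {"x": 0, "y": 0, "z": 0.008, "twist": 0},
    {"x": 0, "y": 0, "z": 0.008, "twist": 0},
    {"x": 0, "y": 0, "z": 0.008, "twist": 0},
    {"x": 0, "y": 0, "z": 0.008, "twist": 0},
    {"x": 0, "y": 0, "z": 0.008, "twist": 0},
  ],
)

```text
time: 8.4
tool_pos: [532.6, -33.6, 159.0]
tcp_rot: [3.141, 0.0, 1.712]
contact_force: [0.1, -0.4, -1.6]
grip_width: 16.4
finger_force: 30.0
```

```bash
python3 -c "
from h import *
go(531.7,-34.5,152)"
```

```text
t 8.4 p [532.6 -33.6 159. ] rot [3.141 0.    1.712] F [ 0.1 -0.4 -1.6] w 16.4 gf 30.0
  shift mm [-0.8 -1.   7. ] twist 0
```

Emit:
play_rows(
  commands=[
    {"x": -0.0001, "y": -0.0001, "z": 0.001, "twist": 0},
    {"x": -0.0002, "y": -0.0002, "z": 0.002, "twist": 0},
    {"x": -0.0003, "y": -0.0004, "z": 0.003, "twist": 0},
    {"x": -0.0004, "y": -0.0006, "z": 0.004, "twist": 0},
    {"x": -0.0005, "y": -0.0008, "z": 0.005, "twist": 0},
    {"x": -0.0006, "y": -0.001, "z": 0.006, "twist": 0},
    {"x": -0.0006, "y": -0.001, "z": 0.006, "twist": 0},
    {"x": -0.0006, "y": -0.001, "z": 0.006, "twist": 0},
  ],
)

```text
time: 9.2
tool_pos: [531.6, -34.3, 152.9]
tcp_rot: [3.142, 0.0, 1.712]
contact_force: [-1.2, 0.7, -1.5]
grip_width: 16.8
finger_force: 30.0
```

Emit:
play_rows(
  commands=[
    {"x": 0, "y": 0, "z": 0.001, "twist": 0},
    {"x": 0, "y": 0, "z": 0.002, "twist": 0},
    {"x": 0, "y": 0, "z": 0.003, "twist": 0},
    {"x": 0, "y": 0, "z": 0.004, "twist": 0},
    {"x": 0, "y": 0, "z": 0.005, "twist": 0},
    {"x": 0, "y": 0, "z": 0.005, "twist": 0},
    {"x": 0, "y": 0, "z": 0.005, "twist": 0},
    {"x": 0, "y": 0, "z": 0.005, "twist": 0},
  ],
)

```text
time: 10.0
tool_pos: [531.6, -34.3, 147.9]
tcp_rot: [-3.142, 0.0, 1.712]
contact_force: [-0.2, 0.6, -1.5]
grip_width: 16.4
finger_force: 30.0
```

Emit:
play_rows(
  commands=[
    {"x": 0, "y": 0, "z": 0.001, "twist": 0},
    {"x": 0, "y": 0, "z": 0.002, "twist": 0},
    {"x": 0, "y": 0, "z": 0.003, "twist": 0},
    {"x": 0, "y": 0, "z": 0.004, "twist": 0},
    {"x": 0, "y": 0, "z": 0.004, "twist": 0},
    {"x": 0, "y": 0, "z": 0.004, "twist": 0},
    {"x": 0, "y": 0, "z": 0.004, "twist": 0},
    {"x": 0, "y": 0, "z": 0.004, "twist": 0},
  ],
)

```text
time: 10.8
tool_pos: [531.6, -34.3, 143.9]
tcp_rot: [3.142, 0.0, 1.712]
contact_force: [0.9, 0.6, -1.2]
grip_width: 16.4
finger_force: 30.0
```

Emit:
play_rows(
  commands=[
    {"x": 0, "y": 0, "z": 0.0005, "twist": 0},
    {"x": 0, "y": 0, "z": 0.001, "twist": 0},
    {"x": 0, "y": 0, "z": 0.0015, "twist": 0},
    {"x": 0, "y": 0, "z": 0.002, "twist": 0},
    {"x": 0, "y": 0, "z": 0.0025, "twist": 0},
    {"x": 0, "y": 0, "z": 0.003, "twist": 0},
    {"x": 0, "y": 0, "z": 0.003, "twist": 0},
    {"x": 0, "y": 0, "z": 0.003, "twist": 0},
  ],
)

```text
time: 11.6
tool_pos: [531.7, -34.3, 140.9]
tcp_rot: [3.141, 0.0, 1.712]
contact_force: [1.8, 1.4, 0.1]
grip_width: 16.7
finger_force: 30.0
```

Emit:
play_rows(
  commands=[
    {"x": 0, "y": 0, "z": 0.0005, "twist": 0},
    {"x": 0, "y": 0, "z": 0.001, "twist": 0},
    {"x": 0, "y": 0, "z": 0.0015, "twist": 0},
    {"x": 0, "y": 0, "z": 0.002, "twist": 0},
    {"x": 0, "y": 0, "z": 0.0025, "twist": 0},
    {"x": 0, "y": 0, "z": 0.003, "twist": 0},
    {"x": 0, "y": 0, "z": 0.003, "twist": 0},
    {"x": 0, "y": 0, "z": 0.003, "twist": 0},
  ],
)

```text
time: 12.4
tool_pos: [531.7, -34.3, 137.9]
tcp_rot: [3.141, 0.0, 1.712]
contact_force: [2.5, 1.2, -0.6]
grip_width: 16.8
finger_force: 30.1
```

Emit:
play_rows(
  commands=[
    {"x": 0, "y": 0, "z": 0.0005, "twist": 0},
    {"x": 0, "y": 0, "z": 0.001, "twist": 0},
    {"x": 0, "y": 0, "z": 0.0015, "twist": 0},
    {"x": 0, "y": 0, "z": 0.002, "twist": 0},
    {"x": 0, "y": 0, "z": 0.0025, "twist": 0},
    {"x": 0, "y": 0, "z": 0.003, "twist": 0},
    {"x": 0, "y": 0, "z": 0.003, "twist": 0},
    {"x": 0, "y": 0, "z": 0.003, "twist": 0},
  ],
)

```text
time: 13.2
tool_pos: [531.6, -34.3, 134.9]
tcp_rot: [3.142, 0.0, 1.712]
contact_force: [2.6, 2.4, 1.0]
grip_width: 16.5
finger_force: 30.1
```

Emit:
play_rows(
  commands=[
    {"x": 0, "y": 0, "z": 0.0005, "twist": 0},
    {"x": 0, "y": 0, "z": 0.001, "twist": 0},
    {"x": 0, "y": 0, "z": 0.0015, "twist": 0},
    {"x": 0, "y": 0, "z": 0.002, "twist": 0},
    {"x": 0, "y": 0, "z": 0.0025, "twist": 0},
    {"x": 0, "y": 0, "z": 0.003, "twist": 0},
    {"x": 0, "y": 0, "z": 0.003, "twist": 0},
    {"x": 0, "y": 0, "z": 0.003, "twist": 0},
  ],
)

```text
time: 14.0
tool_pos: [531.5, -34.3, 131.8]
tcp_rot: [-3.141, 0.0, 1.712]
contact_force: [1.5, 0.1, 1.8]
grip_width: 16.5
finger_force: 30.1
```

Emit:
play_rows(
  commands=[
    {"x": 0, "y": 0, "z": 0.0005, "twist": 0},
    {"x": 0, "y": 0, "z": 0.001, "twist": 0},
    {"x": 0, "y": 0, "z": 0.0015, "twist": 0},
    {"x": 0, "y": 0, "z": 0.002, "twist": 0},
    {"x": 0, "y": 0, "z": 0.002, "twist": 0},
    {"x": 0, "y": 0, "z": 0.002, "twist": 0},
    {"x": 0, "y": 0, "z": 0.002, "twist": 0},
    {"x": 0, "y": 0, "z": 0.002, "twist": 0},
  ],
)

```text
time: 14.8
tool_pos: [531.5, -34.3, 129.8]
tcp_rot: [-3.141, 0.0, 1.712]
contact_force: [2.7, 1.2, 0.4]
grip_width: 16.7
finger_force: 30.1
```

Emit:
play_rows(
  commands=[
    {"x": 0, "y": 0, "z": 0.0005, "twist": 0},
    {"x": 0, "y": 0, "z": 0.001, "twist": 0},
    {"x": 0, "y": 0, "z": 0.0015, "twist": 0},
    {"x": 0, "y": 0, "z": 0.002, "twist": 0},
    {"x": 0, "y": 0, "z": 0.002, "twist": 0},
    {"x": 0, "y": 0, "z": 0.002, "twist": 0},
    {"x": 0, "y": 0, "z": 0.002, "twist": 0},
    {"x": 0, "y": 0, "z": 0.002, "twist": 0},
  ],
)

```text
time: 15.6
tool_pos: [531.5, -34.2, 127.8]
tcp_rot: [-3.141, -0.0, 1.712]
contact_force: [1.3, 1.4, 0.8]
grip_width: 16.6
finger_force: 30.1
```

Emit:
play_rows(
  commands=[
    {"x": 0, "y": 0, "z": 0.0005, "twist": 0},
    {"x": 0, "y": 0, "z": 0.001, "twist": 0},
    {"x": 0, "y": 0, "z": 0.0015, "twist": 0},
    {"x": 0, "y": 0, "z": 0.002, "twist": 0},
    {"x": 0, "y": 0, "z": 0.002, "twist": 0},
    {"x": 0, "y": 0, "z": 0.002, "twist": 0},
    {"x": 0, "y": 0, "z": 0.002, "twist": 0},
    {"x": 0, "y": 0, "z": 0.002, "twist": 0},
  ],
)

```text
time: 16.4
tool_pos: [531.6, -34.3, 125.8]
tcp_rot: [-3.141, 0.0, 1.712]
contact_force: [3.5, 1.2, 0.8]
grip_width: 16.7
finger_force: 30.1
```

Emit:
play_rows(
  commands=[
    {"x": 0, "y": 0, "z": 0.0005, "twist": 0},
    {"x": 0, "y": 0, "z": 0.001, "twist": 0},
    {"x": 0, "y": 0, "z": 0.0015, "twist": 0},
    {"x": 0, "y": 0, "z": 0.002, "twist": 0},
    {"x": 0, "y": 0, "z": 0.0025, "twist": 0},
    {"x": 0, "y": 0, "z": 0.003, "twist": 0},
    {"x": 0, "y": 0, "z": 0.003, "twist": 0},
    {"x": 0, "y": 0, "z": 0.003, "twist": 0},
  ],
)

```text
time: 17.2
tool_pos: [531.6, -34.2, 122.8]
tcp_rot: [-3.141, -0.0, 1.712]
contact_force: [1.9, 1.4, 1.0]
grip_width: 16.6
finger_force: 30.1
```

Emit:
play_rows(
  commands=[
    {"x": 0, "y": 0, "z": 0.0003, "twist": 0},
    {"x": 0, "y": 0, "z": 0.0006, "twist": 0},
    {"x": 0, "y": 0, "z": 0.0009, "twist": 0},
    {"x": 0, "y": 0, "z": 0.0012, "twist": 0},
    {"x": 0, "y": 0, "z": 0.0012, "twist": 0},
    {"x": 0, "y": 0, "z": 0.0012, "twist": 0},
    {"x": 0, "y": 0, "z": 0.0012, "twist": 0},
    {"x": 0, "y": 0, "z": 0.0012, "twist": 0},
  ],
)

```text
time: 18.0
tool_pos: [531.6, -34.3, 121.7]
tcp_rot: [-3.142, 0.0, 1.712]
contact_force: [3.2, 1.3, 1.5]
grip_width: 16.8
finger_force: 30.1
```

Near seated. One more slow mm, then release.

Emit:
play_rows(
  commands=[
    {"x": 0, "y": 0, "z": 0.0003, "twist": 0},
    {"x": 0, "y": 0, "z": 0.0006, "twist": 0},
    {"x": 0, "y": 0, "z": 0.0008, "twist": 0},
    {"x": 0, "y": 0, "z": 0.001, "twist": 0},
    {"x": 0, "y": 0, "z": 0.001, "twist": 0},
    {"x": 0, "y": 0, "z": 0.001, "twist": 0},
    {"x": 0, "y": 0, "z": 0.001, "twist": 0},
    {"x": 0, "y": 0, "z": 0.001, "twist": 0},
  ],
)

```text
time: 18.8
tool_pos: [531.9, -34.2, 121.1]
tcp_rot: [3.141, 0.0, 1.712]
contact_force: [2.3, 2.4, 5.6]
grip_width: 16.4
finger_force: 30.0
```

Emit:
play_rows(
  commands=[
    {"x": 0, "y": 0, "z": 0, "twist": 0},
    {"x": 0, "y": 0, "z": 0, "twist": 0},
    {"x": 0, "y": 0, "z": 0, "twist": 0},
    {"x": 0, "y": 0, "z": 0, "twist": 0},
    {"x": 0, "y": 0, "z": 0, "twist": 0},
    {"x": 0, "y": 0, "z": 0, "twist": 0},
    {"x": 0, "y": 0, "z": -0.01, "twist": 0},
    {"x": 0, "y": 0, "z": -0.025, "twist": 0},
  ],
  jaw=0.45,
)

```text
time: 19.6
tool_pos: [531.1, -34.2, 145.8]
tcp_rot: [-3.14, -0.001, 1.712]
contact_force: [-0.2, 0.0, -0.1]
grip_width: 50.1
finger_force: 0.0
```

Emit:
play_rows(
  commands=[
    {"x": 0, "y": 0, "z": -0.02, "twist": 0},
    {"x": 0, "y": 0, "z": -0.045, "twist": 0},
    {"x": 0, "y": 0, "z": -0.065, "twist": 0},
    {"x": 0.04, "y": 0.005, "z": -0.065, "twist": 0},
    {"x": 0.085, "y": 0.01, "z": -0.065, "twist": 0},
    {"x": 0.13, "y": 0.014, "z": -0.065, "twist": 0},
    {"x": 0.175, "y": 0.018, "z": -0.065, "twist": 0},
    {"x": 0.22, "y": 0.022, "z": -0.065, "twist": 0},
  ],
)

```text
time: 20.4
tool_pos: [522.1, 188.4, 211.7]
tcp_rot: [3.14, 0.0, 1.712]
contact_force: [1.4, -0.4, -0.2]
grip_width: 50.5
finger_force: 0.0
```

```bash
python3 -c "
from h import *
from plant import bot
go(510.8,332.9,170,1.718)
A=[]
for n in('top','side'):
    c=bot.capture(n);pickle.dump(c,open(n+'3.pkl','wb'))
    u=proj(c,(560,-70,90)).astype(int);x,y=u[0]-50,u[1]-60;print(x,y)
    A.append(cv2.resize(c['pixels'][y:y+110,x:x+100],(400,440),interpolation=2))
cv2.imwrite('pics/g4.png',np.hstack(A)[:,:,::-1])
"
```

```text
t 20.4 p [522.1 188.4 211.7] rot [3.14  0.    1.712] F [ 1.4 -0.4 -0.2] w 50.5 gf 0.0
  shift mm [144.7   9.1  41.7] twist -0.3
308 185
275 210
```

View pics/g4.png

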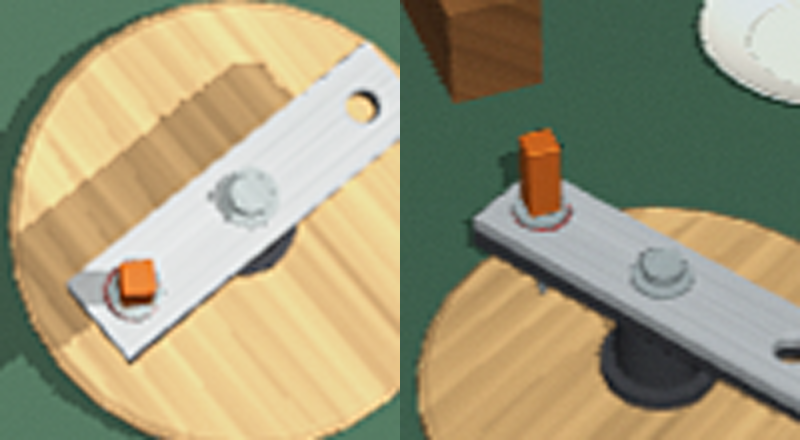

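The drift stands upright with its collar on the red ring (top crop (137,285), side (540,210)), and the bars now look aligned. The plain hole is at top crop (363,107), which is image (398.8,211.8). Now the bolt.

Emit:
play_rows(
  commands=[
    {"x": 0.035, "y": 0.002, "z": 0.01, "twist": 0},
    {"x": 0.075, "y": 0.004, "z": 0.02, "twist": 0},
    {"x": 0.115, "y": 0.007, "z": 0.03, "twist": 0},
    {"x": 0.135, "y": 0.009, "z": 0.038, "twist": 0},
    {"x": 0.145, "y": 0.009, "z": 0.042, "twist": 0},
    {"x": 0.145, "y": 0.009, "z": 0.042, "twist": 0},
    {"x": 0.145, "y": 0.009, "z": 0.042, "twist": 0},
    {"x": 0.145, "y": 0.009, "z": 0.042, "twist": 0},
  ],
)

```text
time: 21.3
tool_pos: [511.5, 330.2, 169.4]
tcp_rot: [3.141, 0.0, 1.711]
contact_force: [0.3, -0.1, 0.2]
grip_width: 50.6
finger_force: 0.0
```

```bash
python3 -c "
from h import *
go(510.8,333,100,1.718)
t=load('top3.pkl');s=load('side3.pkl')
print('plain',onz(t,(398.8,211.8),86))
for b in blobs(t,(3,190,120),(14,255,255),(325,240,360,275),8): print(b[0],b[1],b[2],onz(t,b[0],130))
p0=load('side0.pkl')
for b in blobs(p0,(0,0,0),(180,255,40),(268,160,290,190),8): print(b[0],proj(p0,(510.8,333,85)))
"
```

```text
t 21.3 p [511.5 330.2 169.4] rot [3.141 0.    1.711] F [ 0.3 -0.1  0.2] w 50.6 gf 0.0
  shift mm [ 2.9 -0.4 69.4] twist -0.4
plain [ 636.0432928  -156.60535231   86.        ]
[341.72131148 254.24590164] 61 [338 250   8   9] [533.42506817 -33.88907976 130.        ]
[277.75757576 171.39393939] [277.99622881 171.33160929]
```

Emit:
play_rows(
  commands=[
    {"x": 0.002, "y": 0, "z": 0.015, "twist": 0},
    {"x": 0.002, "y": 0, "z": 0.03, "twist": 0},
    {"x": 0.002, "y": 0, "z": 0.045, "twist": 0},
    {"x": 0.002, "y": 0, "z": 0.058, "twist": 0},
    {"x": 0.002, "y": 0, "z": 0.066, "twist": 0},
    {"x": 0.002, "y": 0, "z": 0.069, "twist": 0},
    {"x": 0.002, "y": 0, "z": 0.069, "twist": 0},
    {"x": 0.002, "y": 0, "z": 0.069, "twist": 0},
  ],
)

```text
time: 22.1
tool_pos: [511.0, 333.6, 100.3]
tcp_rot: [3.141, -0.0, 1.712]
contact_force: [-0.2, 0.2, -0.3]
grip_width: 50.4
finger_force: 0.0
```

Emit:
play_rows(
  commands=[
    {"x": 0, "y": 0, "z": 0, "twist": 0},
    {"x": 0, "y": 0, "z": 0, "twist": 0},
    {"x": 0, "y": 0, "z": 0, "twist": 0},
    {"x": 0, "y": 0, "z": 0, "twist": 0},
    {"x": 0, "y": 0, "z": 0, "twist": 0},
    {"x": 0, "y": 0, "z": 0, "twist": 0},
    {"x": 0, "y": 0, "z": 0, "twist": 0},
    {"x": 0, "y": 0, "z": 0, "twist": 0},
  ],
  jaw=1,
)

```text
time: 22.9
tool_pos: [510.6, 333.4, 99.6]
tcp_rot: [-3.142, 0.0, 1.712]
contact_force: [0.1, -0.1, -0.2]
grip_width: 0.6
finger_force: 0.0
```

The jaw closed on nothing. Open, rise and look.

```bash
python3 -c "
from h import *
from plant import bot
A=[]
go(511,333,100)
for n in('top','side'):
    c=bot.capture(n);pickle.dump(c,open(n+'4.pkl','wb'))
    u=proj(c,(511,333,90)).astype(int);x,y=u[0]-40,u[1]-50;print(n,x,y,u)
    A.append(cv2.resize(c['pixels'][y:y+100,x:x+80],(400,500),interpolation=2))
cv2.imwrite('pics/g5.png',np.hstack(A)[:,:,::-1])
"
```

```text
t 22.9 p [510.6 333.4  99.6] rot [-3.142  0.     1.712] F [ 0.1 -0.1 -0.2] w 0.6 gf 0.0
  shift mm [-0.5  0.4 -0.4] twist 0
top 128 213 [168 263]
side 237 119 [277 169]
```

View pics/g5.png

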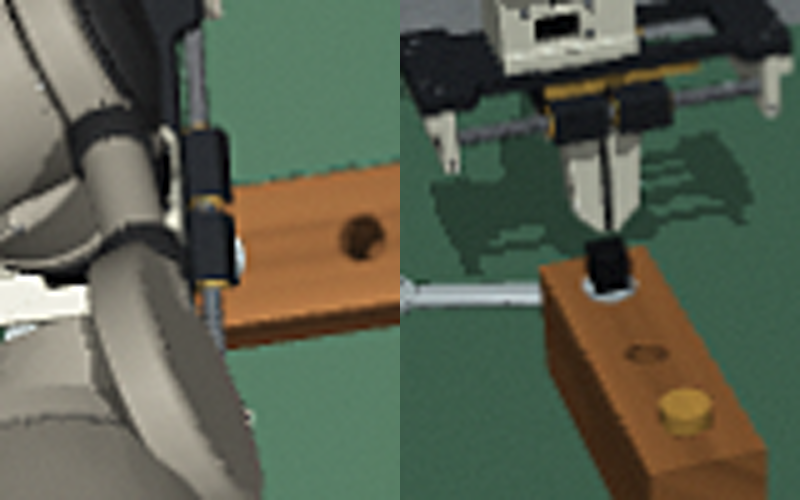

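The side view shows the closed fingers' tips at about (605,235) in the crop, ending just above or behind the untouched head (607,262). Checking whether that's a height or a y error.

```bash
python3 -c "
from h import *
s4,t4,s1=load('side4.pkl'),load('top4.pkl'),load('side1.pkl')
print('tips pred g5',proj(s4,(510.6,333.4,74.6)),'seen ~',(278,166.5))
print('ray at y=333:',[ (z,onz(s4,(278,166.5),z).round(0)) for z in (74.6,85,95,105)])
print('open tips g2 pred',proj(s1,(498,264,135)),proj(s1,(548,270,135)),'seen (274,159.5),(298,155.5)')
for z in(130,140,150,160): print(z,onz(t4,(169.5,253.5),z).round(0))
print('bolt head top pred',proj(s4,(510.8,333,96)),'bottom',proj(s4,(510.8,333,73)))
b=blobs(s4,(0,0,0),(180,255,45),(266,160,290,182),8);print(b)
"
```

```text
tips pred g5 [278.11978367 174.54419541] seen ~ (278, 166.5)
ray at y=333: [(74.6, array([515., 374.,  75.])), (85, array([514., 357.,  85.])), (95, array([512., 341.,  95.])), (105, array([511., 325., 105.]))]
open tips g2 pred [275.1919326  169.64110305] [294.63267012 166.24976057] seen (274,159.5),(298,155.5)
130 [526. 322. 130.]
140 [525. 319. 140.]
150 [523. 316. 150.]
160 [522. 314. 160.]
bolt head top pred [277.76586984 167.82406348] bottom [278.24535443 175.11882613]
[(array([278.15662651, 171.24096386]), np.int32(83), array([274, 166,   9,  12]))]
```

Both views put the fingertips roughly 25 mm higher than nominal, near TCP height; a y offset isn't supported. So I'll open and go lower in small, force-checked steps.

Emit:
play_rows(
  commands=[
    {"x": 0, "y": 0, "z": 0, "twist": 0},
    {"x": 0, "y": 0, "z": 0, "twist": 0},
    {"x": 0, "y": 0, "z": 0, "twist": 0},
    {"x": 0, "y": 0, "z": 0, "twist": 0},
    {"x": 0, "y": 0, "z": 0.001, "twist": 0},
    {"x": 0, "y": 0, "z": 0.002, "twist": 0},
    {"x": 0, "y": 0, "z": 0.003, "twist": 0},
    {"x": 0, "y": 0, "z": 0.004, "twist": 0},
  ],
  jaw=0.45,
)

```text
time: 23.8
tool_pos: [510.5, 333.4, 95.5]
tcp_rot: [-3.141, 0.0, 1.712]
contact_force: [0.7, -0.2, 0.5]
grip_width: 50.5
finger_force: 0.0
```

Emit:
play_rows(
  commands=[
    {"x": 0, "y": 0, "z": 0.001, "twist": 0},
    {"x": 0, "y": 0, "z": 0.002, "twist": 0},
    {"x": 0, "y": 0, "z": 0.003, "twist": 0},
    {"x": 0, "y": 0, "z": 0.004, "twist": 0},
    {"x": 0, "y": 0, "z": 0.005, "twist": 0},
    {"x": 0, "y": 0, "z": 0.005, "twist": 0},
    {"x": 0, "y": 0, "z": 0.005, "twist": 0},
    {"x": 0, "y": 0, "z": 0.005, "twist": 0},
  ],
)

```text
time: 24.6
tool_pos: [510.6, 333.5, 90.7]
tcp_rot: [3.141, 0.0, 1.712]
contact_force: [-0.6, 0.0, 0.1]
grip_width: 50.5
finger_force: 0.0
```

No contact, although the nominal tips would already be inside the rack, so the fingers really do end higher. Continuing down, then closing.

Emit:
play_rows(
  commands=[
    {"x": 0, "y": 0, "z": 0.001, "twist": 0},
    {"x": 0, "y": 0, "z": 0.002, "twist": 0},
    {"x": 0, "y": 0, "z": 0.003, "twist": 0},
    {"x": 0, "y": 0, "z": 0.004, "twist": 0},
    {"x": 0, "y": 0, "z": 0.005, "twist": 0},
    {"x": 0, "y": 0, "z": 0.006, "twist": 0},
    {"x": 0, "y": 0, "z": 0.006, "twist": 0},
    {"x": 0, "y": 0, "z": 0.006, "twist": 0},
  ],
)

```text
time: 25.4
tool_pos: [510.6, 333.4, 84.6]
tcp_rot: [-3.142, 0.0, 1.712]
contact_force: [0.4, -0.2, -0.0]
grip_width: 50.3
finger_force: 0.0
```

Emit:
play_rows(
  commands=[
    {"x": 0, "y": 0, "z": 0, "twist": 0},
    {"x": 0, "y": 0, "z": 0, "twist": 0},
    {"x": 0, "y": 0, "z": 0, "twist": 0},
    {"x": 0, "y": 0, "z": 0, "twist": 0},
    {"x": 0, "y": 0, "z": 0, "twist": 0},
    {"x": 0, "y": 0, "z": 0, "twist": 0},
    {"x": 0, "y": 0, "z": 0, "twist": 0},
    {"x": 0, "y": 0, "z": 0, "twist": 0},
  ],
  jaw=1,
)

```text
time: 26.2
tool_pos: [510.5, 333.4, 84.7]
tcp_rot: [-3.142, 0.0, 1.712]
contact_force: [0.3, 0.5, 1.2]
grip_width: 0.3
finger_force: 0.0
```

```bash
python3 -c "
from h import *
from plant import bot
A=[]
for n in('top','side'):
    c=bot.capture(n);pickle.dump(c,open(n+'5.pkl','wb'))
    u=proj(c,(511,333,90)).astype(int);x,y=u[0]-40,u[1]-45;print(n,x,y,u)
    A.append(cv2.resize(c['pixels'][y:y+100,x:x+80],(400,500),interpolation=2))
s=load('side5.pkl');print(blobs(s,(0,0,0),(180,255,45),(266,160,290,182),8))
cv2.imwrite('pics/g6.png',np.hstack(A)[:,:,::-1])
"
```

```text
top 128 218 [168 263]
side 237 124 [277 169]
[(array([278.28333333, 172.75      ]), np.int32(60), array([274, 169,   9,   9]))]
```

View pics/g6.png

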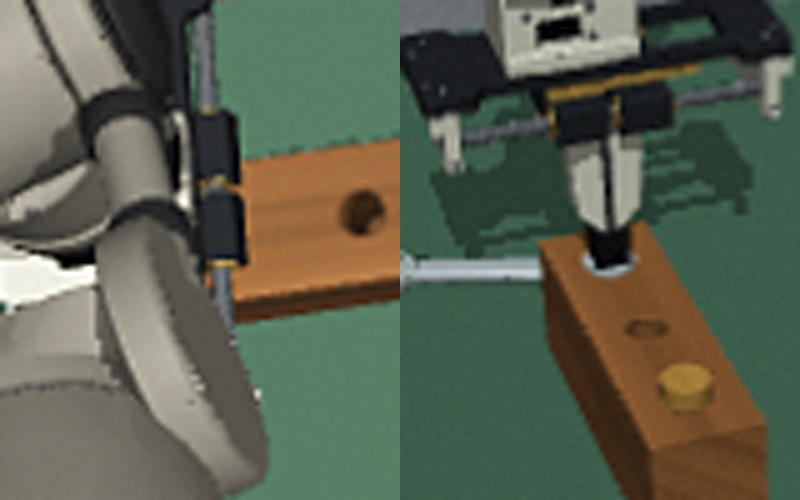

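Side view: the closed tips (605,232) now occlude the top of the head, so they are on its near (-y) side. I'll triangulate the finger carriers to get the true offset.

```bash
python3 -c "
from h import *
t,s=load('top5.pkl'),load('side5.pkl')
print(tri(t,(171.4,254.4),s,(279.4,145)))
print(tri(t,(171.4,254.4),s,(279.4,148)))
for z in (100,120,140): print(z,proj(t,(510.6,333.4,z)).round(1),proj(s,(510.6,333.4,z)).round(1))
t4,s4=load('top4.pkl'),load('side4.pkl');print(tri(t4,(169.7,253),s4,(279.4,140.8)))
t1,s1=load('top1.pkl'),load('side1.pkl')
# bolt position recheck from top0 vs rack
s0=load('side0.pkl')
from plant import bot
o=bot.get_obs();print(o['joint_positions'].round(4),o['moment'].round(2))
"
```

```text
(array([516.37127839, 304.19550521, 180.59220634]), np.float64(0.5399922199599935))
(array([517.02960578, 306.76458757, 170.67192462]), np.float64(2.3100337551578836))
100 [167.1 263. ] [277.6 166.5]
120 [164.6 261.6] [277.2 160. ]
140 [162.1 260.1] [276.7 153.4]
(array([517.15179745, 304.74680101, 192.18060256]), np.float64(0.725956647598555))
[ 4.5300e-01  6.1610e-01  1.4473e+00 -1.0000e-04  1.0783e+00  3.1160e-01] [-0.04 -0.12 -0.05]
```

Geometry check: seen from the side, the tip's front edge (about 9.5 mm nearer the camera) sits at v≈170, which puts the tips at z≈97, roughly TCP+12. That is just above the head top, and it agrees with the drift having been gripped only near its top. So the error is in z only. Opening and going about 14 mm lower.

Emit:
play_rows(
  commands=[
    {"x": 0, "y": 0, "z": 0, "twist": 0},
    {"x": 0, "y": 0, "z": 0, "twist": 0},
    {"x": 0, "y": 0, "z": 0, "twist": 0},
    {"x": 0, "y": 0, "z": 0, "twist": 0},
    {"x": 0, "y": 0, "z": 0.0015, "twist": 0},
    {"x": 0, "y": 0, "z": 0.003, "twist": 0},
    {"x": 0, "y": 0, "z": 0.0045, "twist": 0},
    {"x": 0, "y": 0, "z": 0.006, "twist": 0},
  ],
  jaw=0.45,
)

```text
time: 27.1
tool_pos: [510.5, 333.4, 78.5]
tcp_rot: [-3.141, 0.0, 1.712]
contact_force: [0.4, -0.5, 0.5]
grip_width: 50.2
finger_force: 0.0
```

Emit:
play_rows(
  commands=[
    {"x": 0, "y": 0, "z": 0.0015, "twist": 0},
    {"x": 0, "y": 0, "z": 0.003, "twist": 0},
    {"x": 0, "y": 0, "z": 0.0045, "twist": 0},
    {"x": 0, "y": 0, "z": 0.006, "twist": 0},
    {"x": 0, "y": 0, "z": 0.007, "twist": 0},
    {"x": 0, "y": 0, "z": 0.008, "twist": 0},
    {"x": 0, "y": 0, "z": 0.008, "twist": 0},
    {"x": 0, "y": 0, "z": 0.008, "twist": 0},
  ],
)

```text
time: 27.9
tool_pos: [510.6, 333.4, 70.7]
tcp_rot: [3.142, 0.0, 1.712]
contact_force: [-0.3, -0.2, 0.3]
grip_width: 50.4
finger_force: 0.0
```

```bash
python3 -c "
from h import *
from plant import bot
go(511,333,70)
c=bot.capture('side');pickle.dump(c,open('side6.pkl','wb'))
print(blobs(c,(0,0,0),(180,255,45),(266,160,290,182),8))
g=cv2.cvtColor(c['pixels'],cv2.COLOR_RGB2GRAY)
for v in range(150,184,2): print(v,*['%3d'%x for x in g[v,256:304:2]])
print('head front top edge',proj(c,(510.8,323,96)),'rear',proj(c,(510.8,343,96)))
"
```

```text
t 27.9 p [510.6 333.4  70.7] rot [3.142 0.    1.712] F [-0.3 -0.2  0.3] w 50.4 gf 0.0
  shift mm [-0.5  0.3  0.7] twist 0
[(array([286.79166667, 165.33333333]), np.int32(24), array([286, 160,   3,  12])), (array([278.03658537, 171.34146341]), np.int32(82), array([274, 166,   9,  12]))]
150  13  91  68  42  33  26  33  56  42  56 104  81  92  92  79  74  62  57  20  23  26  23  24  67
152  23  19  33  35  34  29  25  90  76  87  79  58  41  57  60  78  82  53  23  22  21  22  35  57
154  80 101  24  24  25  24  23  58  58  54  49  55  57  66  57  40 117  86  91  85  52  56  57  54
156  65 110  22  24  23  23  21  50  56  55  57  55  55  56  55  13 103 140  97  83  55  53  55  53
158  85  50  21  22  18  34  32  52  57  57  54  57  55  56  57  11  91 165 164 140  51  56  56  53
160  63  54  59  96  99 103  50  54  58  55  57  56  57  56  55  22  78 164 162 154  55  57  55  57
162  54  55  58 107  93 159  70  56  57  54  57  55  55  56  56  23  68 165 163 156  51  53  56  56
164  55  55  58 143 164 162 106  55  55  56  55  56  54  57  55  24  53 165 162 156  84  83  83  58
166  56  57  
[... 267 characters left out ...]
 51  81  82  82  80
172  61  77  57  48 170 162 151  77  91  33  11  15  12  25  97  94  45 100  79  82  81  82  81  78
174  49  49  49  52  64 147 152  77  87 106   7  13  14  39  92  92  89  49  65  81  79  79  82  83
176 161 163 162 152 101  36 105  90  87 173   0   4   5  45  99  92  93  83  82  84  81  81  80  82
178 208 207 207 193 112  39  81  98  92  94 140 154 151 100  85  92  89  88  85  80  81  83  81  82
180  72  64  69  68  47  43  50  99  95  91  86  83  82  88  83  89  93  90  87  82  82  81  83  80
182  80  82  81  83  75  40  42  81  96  90  90  86  83  84  87  86  92  91  88  85  81  82  82  80
head front top edge [278.23032729 169.81964238] rear [277.30683835 165.8514789 ]
```

The tips are at v≈175, straddling the head (u 268 and 291, head 274–283). Closing.

Emit:
play_rows(
  commands=[
    {"x": 0, "y": 0, "z": 0, "twist": 0},
    {"x": 0, "y": 0, "z": 0, "twist": 0},
    {"x": 0, "y": 0, "z": 0, "twist": 0},
    {"x": 0, "y": 0, "z": 0, "twist": 0},
    {"x": 0, "y": 0, "z": 0, "twist": 0},
    {"x": 0, "y": 0, "z": 0, "twist": 0},
    {"x": 0, "y": 0, "z": 0, "twist": 0},
    {"x": 0, "y": 0, "z": 0, "twist": 0},
  ],
  jaw=1,
)

```text
time: 28.75
tool_pos: [510.6, 333.4, 70.7]
tcp_rot: [3.141, 0.0, 1.712]
contact_force: [-0.2, -0.1, 0.4]
grip_width: 20.0
finger_force: 30.0
```

Held, width 20.0. Lift and carry.

Emit:
play_rows(
  commands=[
    {"x": 0, "y": 0, "z": -0.01, "twist": 0},
    {"x": 0, "y": 0, "z": -0.03, "twist": 0},
    {"x": 0, "y": 0, "z": -0.055, "twist": 0},
    {"x": 0, "y": 0, "z": -0.08, "twist": 0},
    {"x": 0, "y": 0, "z": -0.105, "twist": 0},
    {"x": 0, "y": 0, "z": -0.125, "twist": 0},
    {"x": 0, "y": 0, "z": -0.13, "twist": 0},
    {"x": 0, "y": 0, "z": -0.13, "twist": 0},
  ],
)

```text
time: 29.55
tool_pos: [510.7, 333.6, 201.5]
tcp_rot: [3.14, -0.0, 1.712]
contact_force: [-0.4, -0.3, -0.9]
grip_width: 20.1
finger_force: 30.0
```

```bash
python3 -c "
from h import *
go(637.2,-155.5,190)
t=load('top3.pkl')
# centre of plain hole in top3: non-bar pixels inside
h=cv2.cvtColor(t['pixels'],cv2.COLOR_RGB2HSV)[203:221,389:409]
m=((h[...,1]>45)|(h[...,2]<120)).astype(np.uint8);n,l,s,c=cv2.connectedComponentsWithStats(m);print([(c[i]+[389,203],s[i]) for i in range(1,n)])
for r in m: print(''.join('.#'[x] for x in r))
b=blobs(t,(0,0,130),(180,40,255),(315,185,420,290),200);print(b[0][:2],onz(t,b[0][0],86))
"
```

```text
t 29.55 p [510.7 333.6 201.5] rot [ 3.14  -0.     1.712] F [-0.4 -0.3 -0.9] w 20.1 gf 30.0
  shift mm [-502.    56.2   11.4] twist 0
[(array([389., 203.]), array([0, 0, 1, 1, 1], dtype=int32)), (array([407.75, 203.75]), array([18,  0,  2,  3,  4], dtype=int32)), (array([398.22916667, 211.25      ]), array([ 6,  5,  8,  8, 48], dtype=int32)), (array([407.66666667, 219.66666667]), array([18, 16,  2,  2,  3], dtype=int32))]
#.................##
...................#
...................#
....................
....................
........####........
......#######.......
......#######.......
......########......
......########......
......#######.......
.......#####........
.........##.........
....................
....................
....................
...................#
..................##
(array([370.12653619, 234.06417843]), np.int32(2197)) [585.67649358 -95.06574643  86.        ]
```

Emit:
play_rows(
  commands=[
    {"x": -0.035, "y": 0.004, "z": 0.0, "twist": 0},
    {"x": -0.08, "y": 0.009, "z": 0, "twist": 0},
    {"x": -0.125, "y": 0.014, "z": 0, "twist": 0},
    {"x": -0.17, "y": 0.019, "z": 0, "twist": 0},
    {"x": -0.215, "y": 0.024, "z": 0, "twist": 0},
    {"x": -0.26, "y": 0.029, "z": 0, "twist": 0},
    {"x": -0.305, "y": 0.034, "z": 0, "twist": 0},
    {"x": -0.35, "y": 0.039, "z": 0, "twist": 0},
  ],
)

```text
time: 30.35
tool_pos: [597.9, -9.3, 199.1]
tcp_rot: [-3.139, -0.001, 1.712]
contact_force: [0.4, 0.4, -1.0]
grip_width: 20.0
finger_force: 30.0
```

Emit:
play_rows(
  commands=[
    {"x": -0.04, "y": 0.005, "z": 0.002, "twist": 0},
    {"x": -0.08, "y": 0.009, "z": 0.006, "twist": 0},
    {"x": -0.115, "y": 0.013, "z": 0.012, "twist": 0},
    {"x": -0.14, "y": 0.016, "z": 0.025, "twist": 0},
    {"x": -0.152, "y": 0.017, "z": 0.04, "twist": 0},
    {"x": -0.152, "y": 0.017, "z": 0.05, "twist": 0},
    {"x": -0.152, "y": 0.017, "z": 0.05, "twist": 0},
    {"x": -0.152, "y": 0.017, "z": 0.05, "twist": 0},
  ],
)

```text
time: 31.15
tool_pos: [636.6, -154.0, 150.5]
tcp_rot: [-3.141, -0.001, 1.714]
contact_force: [-0.1, 0.4, -0.8]
grip_width: 19.3
finger_force: 30.0
```

```bash
python3 -c "
from h import *
from plant import bot
go(637.3,-155.0,135)
p=bot.get_obs()['tool_pos']
c=bot.capture('side');pickle.dump(c,open('side7.pkl','wb'))
tip=p+[.2,-.4,-40.7];g=tip+[0,0,51.5]
print('tip pred',proj(c,tip).round(1),'grip pred',proj(c,g).round(1),'tip if y+5',proj(c,tip+[0,5,0]).round(1),'x+5',proj(c,tip+[5,0,0]).round(1),'hole',proj(c,(637.3,-155,86)).round(1))
u=proj(c,tip).astype(int)
print(blobs(c,(0,0,0),(180,255,45),(u[0]-15,u[1]-35,u[0]+18,u[1]-6),10))
G=cv2.cvtColor(c['pixels'],cv2.COLOR_RGB2GRAY)
print('cols from',u[0]-16)
for v in range(u[1]-32,u[1]+14,2): print(v,*['%3d'%x for x in G[v,u[0]-16:u[0]+18:1]])
"
```

```text
t 31.15 p [ 636.6 -154.   150.5] rot [-3.141e+00 -1.000e-03  1.714e+00] F [-0.1  0.4 -0.8] w 19.3 gf 30.0
  shift mm [-1.1  0.6 15.5] twist 0
tip pred [372.7 287.5] grip pred [374.5 268.3] tip if y+5 [372.1 285.7] x+5 [375.2 287.1] hole [372.3 296.1]
[(array([376.32905983, 261.83760684]), np.int32(234), array([364, 252,  21,  24]))]
cols from 356
255  63  62  60  65  78  83  86  61  11  18  24  24  24  34  47  80  91  67  85  95  95  95  67  20   7   9  12  13  72 150 178 176 176 176
257  61  61  62  66  78  82  84  82 115 168 187 184 184 181 178 183 133  58  81  90  92  94  62   6  11  11   9   7 108 167 178 175 174 176
259  60  60  61  69  83  92  88  72 133 179 177 175 174 175 175 181 132  66  79  52  43  37  21  10   5  11  10  23 126 172 176 176 176 173
261  82  63  59  65  77  92  89  83 141 185 175 173 174 177 178 180 128   8  10  20  14  19  17  19  11  11   9  25 141 180 177 176 173 176
263  69  63  62  60  74  91  90  81 138 182 175 173 175 175 177 161  93  11  15  17  16  17  18  18  11  12  11  73 153 178 176 175 177 177
265 131 133 134 141 135 113  95  84 142 183 177 175
[... 1768 characters left out ...]

291 193 192 192 189 191 194 191 189 187 190 191 193 193 190 193 193 192 189 189 187 190 191 193 193 191 192 193 195 199 200 199 195 186 180
293 198 197 194 195 194 192 190 190 192 194 192 189 187 193 193 200 200 201 197 194 191 191 191 191 189 191 191 193 193 191 192 186 181 185
295 190 188 192 196 197 196 195 192 193 191 190 192 183 156 149 157 160 157 145 146 166 187 193 194 189 190 189 189 190 189 191 190 194 191
297 194 197 197 191 189 189 195 198 197 196 195 187 144  96  63  45  47  47  52  91  84 139 185 191 190 192 193 192 190 191 189 190 173 135
299 182 186 192 194 196 195 194 188 188 189 196 200 180 119  81  75  79  61  52  48 100 174 191 189 190 190 190 189 191 192 178 139 117  63
```

```bash
python3 -c "
from h import *
c=load('side7.pkl');s3=load('side3.pkl')
for n,k in(('7',c),('3',s3)):
    G=cv2.cvtColor(k['pixels'],cv2.COLOR_RGB2GRAY)
    m=(G[285:310,362:384]<172).astype(np.uint8)
    print(n)
    for v in range(291,306): print(v,*['%3d'%x for x in G[v,365:381]])
th=np.linspace(0,2*np.pi,40)
for r in (9,10):
    P=np.array([proj(c,(637.3+r*np.cos(a),-155+r*np.sin(a),86)) for a in th]);print(r,P.min(0),P.max(0))
"
```

```text
7
291 190 191 193 193 190 193 193 192 189 189 187 190 191 193 193 191
292 186 186 190 192 193 191 190 194 195 191 189 189 192 190 193 192
293 194 192 189 187 193 193 200 200 201 197 194 191 191 191 191 189
294 192 193 197 194 186 185 190 192 192 185 183 193 195 192 189 189
295 191 190 192 183 156 149 157 160 157 145 146 166 187 193 194 189
296 192 194 191 159 135 140 146 148 140 133 127 119 159 188 192 192
297 196 195 187 144  96  63  45  47  47  52  91  84 139 185 191 190
298 197 196 193 140  56  43  50  50  45  41  32  58 142 184 192 192
299 189 196 200 180 119  81  75  79  61  52  48 100 174 191 189 190
300 188 189 191 200 188 171 159 150 138 138 139 178 199 196 192 189
301 195 192 189 188 194 201 203 190 194 201 198 196 191 192 194 196
302 194 195 194 191 188 187 194 198 197 197 194 195 193 191 188 192
303 190 194 193 195 195 191 187 189 194 197 199 192 194 193 193 191
304 176 190 194 193 192 194 193 188 187 190 195 195 196 192 194 196
305 138 165 184 190 193 193 195 196 193 188 189 190 194 196 198 190
3
291 176 180 178 177 177 178 179 180 175 174 176 178 179 179 180 181
292 175 
[... 360 characters left out ...]
 42  43  44  49  82  77 128 172 178 176
298 185 184 180 128  51  40  45  46  41  35  27  52 129 172 179 178
299 178 182 187 165 111  74  71  68  56  46  45  93 164 177 174 179
300 176 175 178 185 177 157 149 135 130 128 128 165 185 182 178 175
301 179 180 175 176 181 187 190 178 178 185 187 181 178 179 182 181
302 182 182 179 176 175 175 182 183 184 184 182 179 180 179 176 179
303 179 179 182 183 182 178 174 177 181 186 184 182 180 180 180 180
304 166 177 181 181 179 183 180 177 173 176 181 185 183 181 180 180
305 125 153 170 179 178 181 181 181 181 175 174 178 183 184 185 176
9 [367.74810352 292.83058164] [376.87195515 299.47459649]
10 [367.24113441 292.46702349] [377.37902529 299.84934532]
```

The hole in the side view is at (372.6,297.4), about 1 px low of the prediction, while the bolt tip matches its prediction. I'll aim slightly further in -y, at (637.3,-155.8), and descend.

Emit:
play_rows(
  commands=[
    {"x": -0.0019, "y": 0.0005, "z": 0.003, "twist": 0},
    {"x": -0.0019, "y": 0.0005, "z": 0.007, "twist": 0},
    {"x": -0.0019, "y": 0.0005, "z": 0.011, "twist": 0},
    {"x": -0.0019, "y": 0.0005, "z": 0.015, "twist": 0},
    {"x": -0.0019, "y": 0.0005, "z": 0.018, "twist": 0},
    {"x": -0.0019, "y": 0.0005, "z": 0.02, "twist": 0},
    {"x": -0.0019, "y": 0.0005, "z": 0.02, "twist": 0},
    {"x": -0.0019, "y": 0.0005, "z": 0.02, "twist": 0},
  ],
)

```text
time: 32.0
tool_pos: [637.6, -157.5, 130.8]
tcp_rot: [3.142, 0.0, 1.712]
contact_force: [0.6, 0.0, -0.9]
grip_width: 19.7
finger_force: 30.0
```

Emit:
play_rows(
  commands=[
    {"x": 0, "y": 0, "z": 0.0007, "twist": 0},
    {"x": 0, "y": 0, "z": 0.0014, "twist": 0},
    {"x": 0, "y": 0, "z": 0.0021, "twist": 0},
    {"x": 0, "y": 0, "z": 0.0028, "twist": 0},
    {"x": 0, "y": 0, "z": 0.0035, "twist": 0},
    {"x": 0, "y": 0, "z": 0.0042, "twist": 0},
    {"x": 0, "y": 0, "z": 0.005, "twist": 0},
    {"x": 0, "y": 0, "z": 0.005, "twist": 0},
  ],
)

```text
time: 32.8
tool_pos: [637.4, -157.4, 125.5]
tcp_rot: [-3.141, -0.0, 1.712]
contact_force: [-0.3, 0.2, -1.3]
grip_width: 19.5
finger_force: 30.0
```

Emit:
play_rows(
  commands=[
    {"x": 0.0005, "y": 0, "z": 0, "twist": 0},
    {"x": 0.001, "y": 0, "z": 0, "twist": 0},
    {"x": 0.0013, "y": 0, "z": 0.0005, "twist": 0},
    {"x": 0.0013, "y": 0, "z": 0.001, "twist": 0},
    {"x": 0.0013, "y": 0, "z": 0.0015, "twist": 0},
    {"x": 0.0013, "y": 0, "z": 0.002, "twist": 0},
    {"x": 0.0013, "y": 0, "z": 0.0025, "twist": 0},
    {"x": 0.0013, "y": 0, "z": 0.0025, "twist": 0},
  ],
)

```text
time: 33.6
tool_pos: [637.3, -156.2, 123.1]
tcp_rot: [-3.141, -0.0, 1.712]
contact_force: [0.1, 0.4, -0.6]
grip_width: 19.9
finger_force: 30.0
```

Emit:
play_rows(
  commands=[
    {"x": 0, "y": 0, "z": 0.0004, "twist": 0},
    {"x": 0, "y": 0, "z": 0.0008, "twist": 0},
    {"x": 0, "y": 0, "z": 0.0012, "twist": 0},
    {"x": 0, "y": 0, "z": 0.0016, "twist": 0},
    {"x": 0, "y": 0, "z": 0.002, "twist": 0},
    {"x": 0, "y": 0, "z": 0.002, "twist": 0},
    {"x": 0, "y": 0, "z": 0.002, "twist": 0},
    {"x": 0, "y": 0, "z": 0.002, "twist": 0},
  ],
)

```text
time: 34.4
tool_pos: [637.4, -156.2, 121.2]
tcp_rot: [3.142, 0.0, 1.712]
contact_force: [1.1, 0.4, -1.0]
grip_width: 19.4
finger_force: 30.0
```

Emit:
play_rows(
  commands=[
    {"x": 0, "y": 0, "z": 0.0004, "twist": 0},
    {"x": 0, "y": 0, "z": 0.0008, "twist": 0},
    {"x": 0, "y": 0, "z": 0.0012, "twist": 0},
    {"x": 0, "y": 0, "z": 0.0016, "twist": 0},
    {"x": 0, "y": 0, "z": 0.002, "twist": 0},
    {"x": 0, "y": 0, "z": 0.002, "twist": 0},
    {"x": 0, "y": 0, "z": 0.002, "twist": 0},
    {"x": 0, "y": 0, "z": 0.002, "twist": 0},
  ],
)

```text
time: 35.2
tool_pos: [637.4, -156.2, 119.2]
tcp_rot: [3.142, 0.0, 1.712]
contact_force: [0.4, -0.2, 0.1]
grip_width: 19.4
finger_force: 30.0
```

Emit:
play_rows(
  commands=[
    {"x": 0, "y": 0, "z": 0.0005, "twist": 0},
    {"x": 0, "y": 0, "z": 0.001, "twist": 0},
    {"x": 0, "y": 0, "z": 0.0015, "twist": 0},
    {"x": 0, "y": 0, "z": 0.002, "twist": 0},
    {"x": 0, "y": 0, "z": 0.0025, "twist": 0},
    {"x": 0, "y": 0, "z": 0.003, "twist": 0},
    {"x": 0, "y": 0, "z": 0.003, "twist": 0},
    {"x": 0, "y": 0, "z": 0.003, "twist": 0},
  ],
)

```text
time: 36.0
tool_pos: [637.3, -156.2, 116.2]
tcp_rot: [-3.142, 0.0, 1.712]
contact_force: [-0.7, -0.1, -1.1]
grip_width: 19.5
finger_force: 30.0
```

Emit:
play_rows(
  commands=[
    {"x": 0, "y": 0, "z": 0.0005, "twist": 0},
    {"x": 0, "y": 0, "z": 0.001, "twist": 0},
    {"x": 0, "y": 0, "z": 0.0015, "twist": 0},
    {"x": 0, "y": 0, "z": 0.002, "twist": 0},
    {"x": 0, "y": 0, "z": 0.0025, "twist": 0},
    {"x": 0, "y": 0, "z": 0.003, "twist": 0},
    {"x": 0, "y": 0, "z": 0.003, "twist": 0},
    {"x": 0, "y": 0, "z": 0.003, "twist": 0},
  ],
)

```text
time: 36.8
tool_pos: [637.3, -156.2, 113.2]
tcp_rot: [-3.142, 0.0, 1.712]
contact_force: [-0.3, -0.6, -0.3]
grip_width: 19.7
finger_force: 30.0
```

Emit:
play_rows(
  commands=[
    {"x": 0, "y": 0, "z": 0.0005, "twist": 0},
    {"x": 0, "y": 0, "z": 0.001, "twist": 0},
    {"x": 0, "y": 0, "z": 0.0015, "twist": 0},
    {"x": 0, "y": 0, "z": 0.002, "twist": 0},
    {"x": 0, "y": 0, "z": 0.0025, "twist": 0},
    {"x": 0, "y": 0, "z": 0.003, "twist": 0},
    {"x": 0, "y": 0, "z": 0.003, "twist": 0},
    {"x": 0, "y": 0, "z": 0.003, "twist": 0},
  ],
)

```text
time: 37.6
tool_pos: [637.3, -156.2, 110.2]
tcp_rot: [-3.142, 0.0, 1.712]
contact_force: [0.5, -0.2, -1.4]
grip_width: 19.6
finger_force: 30.0
```

Emit:
play_rows(
  commands=[
    {"x": 0, "y": 0, "z": 0.0015, "twist": 0},
    {"x": 0, "y": 0, "z": 0.003, "twist": 0},
    {"x": 0, "y": 0, "z": 0.0045, "twist": 0},
    {"x": 0, "y": 0, "z": 0.006, "twist": 0},
    {"x": 0, "y": 0, "z": 0.0075, "twist": 0},
    {"x": 0, "y": 0, "z": 0.009, "twist": 0},
    {"x": 0, "y": 0, "z": 0.01, "twist": 0},
    {"x": 0, "y": 0, "z": 0.01, "twist": 0},
  ],
)

```text
time: 38.4
tool_pos: [637.3, -156.2, 100.0]
tcp_rot: [-3.141, -0.0, 1.712]
contact_force: [-1.2, -0.0, -0.2]
grip_width: 19.3
finger_force: 30.0
```

Emit:
play_rows(
  commands=[
    {"x": 0, "y": 0, "z": 0.0015, "twist": 0},
    {"x": 0, "y": 0, "z": 0.003, "twist": 0},
    {"x": 0, "y": 0, "z": 0.0045, "twist": 0},
    {"x": 0, "y": 0, "z": 0.006, "twist": 0},
    {"x": 0, "y": 0, "z": 0.0075, "twist": 0},
    {"x": 0, "y": 0, "z": 0.009, "twist": 0},
    {"x": 0, "y": 0, "z": 0.01, "twist": 0},
    {"x": 0, "y": 0, "z": 0.01, "twist": 0},
  ],
)

```text
time: 39.2
tool_pos: [637.3, -156.2, 90.0]
tcp_rot: [-3.141, -0.0, 1.712]
contact_force: [-0.2, 0.2, -0.7]
grip_width: 19.7
finger_force: 30.0
```

Emit:
play_rows(
  commands=[
    {"x": 0, "y": 0, "z": 0.0005, "twist": 0},
    {"x": 0, "y": 0, "z": 0.001, "twist": 0},
    {"x": 0, "y": 0, "z": 0.0015, "twist": 0},
    {"x": 0, "y": 0, "z": 0.002, "twist": 0},
    {"x": 0, "y": 0, "z": 0.0025, "twist": 0},
    {"x": 0, "y": 0, "z": 0.003, "twist": 0},
    {"x": 0, "y": 0, "z": 0.003, "twist": 0},
    {"x": 0, "y": 0, "z": 0.003, "twist": 0},
  ],
)

```text
time: 40.0
tool_pos: [637.4, -156.2, 87.2]
tcp_rot: [3.142, 0.0, 1.712]
contact_force: [-0.3, -0.4, -1.1]
grip_width: 19.6
finger_force: 30.0
```

Emit:
play_rows(
  commands=[
    {"x": 0, "y": 0, "z": 0.0002, "twist": 0},
    {"x": 0, "y": 0, "z": 0.0004, "twist": 0},
    {"x": 0, "y": 0, "z": 0.0006, "twist": 0},
    {"x": 0, "y": 0, "z": 0.0006, "twist": 0},
    {"x": 0, "y": 0, "z": 0.0006, "twist": 0},
    {"x": 0, "y": 0, "z": 0.0006, "twist": 0},
    {"x": 0, "y": 0, "z": 0.0006, "twist": 0},
    {"x": 0, "y": 0, "z": 0.0006, "twist": 0},
  ],
)

```text
time: 40.8
tool_pos: [637.4, -156.2, 86.7]
tcp_rot: [3.141, 0.0, 1.712]
contact_force: [0.4, -0.1, 0.9]
grip_width: 19.7
finger_force: 30.0
```

Essentially seated, with about 2 N starting. Release, let it drop home, and rise away.

Emit:
play_rows(
  commands=[
    {"x": 0, "y": 0, "z": 0, "twist": 0},
    {"x": 0, "y": 0, "z": 0, "twist": 0},
    {"x": 0, "y": 0, "z": 0, "twist": 0},
    {"x": 0, "y": 0, "z": 0, "twist": 0},
    {"x": 0, "y": 0, "z": 0, "twist": 0},
    {"x": 0, "y": 0, "z": 0, "twist": 0},
    {"x": 0, "y": 0, "z": -0.01, "twist": 0},
    {"x": 0, "y": 0, "z": -0.025, "twist": 0},
  ],
  jaw=0.45,
)

```text
time: 41.6
tool_pos: [636.8, -156.0, 111.5]
tcp_rot: [-3.14, -0.001, 1.712]
contact_force: [-0.3, -0.1, 0.8]
grip_width: 50.8
finger_force: 0.0
```

Emit:
play_rows(
  commands=[
    {"x": 0, "y": 0, "z": -0.025, "twist": 0},
    {"x": 0, "y": 0, "z": -0.06, "twist": 0},
    {"x": 0, "y": 0, "z": -0.1, "twist": 0},
    {"x": 0, "y": 0, "z": -0.11, "twist": 0},
    {"x": 0.05, "y": 0, "z": -0.11, "twist": 0},
    {"x": 0.1, "y": 0, "z": -0.11, "twist": 0},
    {"x": 0.15, "y": 0, "z": -0.11, "twist": 0},
    {"x": 0.2, "y": 0, "z": -0.11, "twist": 0},
  ],
)

```text
time: 42.4
tool_pos: [608.4, 43.5, 221.8]
tcp_rot: [3.142, -0.0, 1.712]
contact_force: [1.0, 0.4, 0.8]
grip_width: 50.5
finger_force: 0.0
```

Emit:
play_rows(
  commands=[
    {"x": 0.05, "y": 0, "z": 0, "twist": 0},
    {"x": 0.1, "y": 0, "z": 0, "twist": 0},
    {"x": 0.15, "y": 0, "z": 0, "twist": 0},
    {"x": 0.2, "y": 0, "z": 0, "twist": 0},
    {"x": 0.2, "y": 0, "z": 0, "twist": 0},
    {"x": 0.2, "y": 0, "z": 0, "twist": 0},
    {"x": 0.2, "y": 0, "z": 0, "twist": 0},
    {"x": 0.2, "y": 0, "z": 0, "twist": 0},
  ],
)

```text
time: 43.2
tool_pos: [581.4, 238.2, 221.6]
tcp_rot: [-3.142, 0.0, 1.71]
contact_force: [-0.3, 0.6, -0.3]
grip_width: 50.7
finger_force: 0.0
```

```bash
python3 -c "
from h import *
from plant import bot
t=bot.capture('top');s=bot.capture('side')
o=bot.get_obs();print(o['time'],o['tool_pos'],o['contact_force'])
for n,c,bx in(('t',t,(330,240,360,275)),('s',s,(295,220,325,275))): print(n,'drift',[(b[0].round(1),b[1],b[2]) for b in blobs(c,(3,190,120),(14,255,255),bx,20)])
for n,c,bx in(('t',t,(385,195,415,225)),('s',s,(355,270,390,305))): print(n,'bolt',[(b[0].round(1),b[1],b[2]) for b in blobs(c,(0,0,0),(180,255,45),bx,20)])
B=(637.3,-156);
for z in(89,112): print('pred bolt',z,proj(t,(*B,z)).round(1),proj(s,(*B,z)).round(1))
D=(531.6,-34.5);
for z in(91,136): print('pred drift',z,proj(t,(*D,z)).round(1),proj(s,(*D,z)).round(1))
"
```

```text
43.3 [581.38850768 238.3963235  221.64935795] [-0.05371903 -0.42700849  0.23038768]
t drift [(array([341.7, 254.3]), np.int32(63), array([338, 250,   8,   9]))]
s drift [(array([310.1, 252.6]), np.int32(163), array([305, 243,  10,  21]))]
t bolt [(array([399.2, 209.5]), np.int32(92), array([395, 204,  10,  11]))]
s bolt [(array([373.1, 291.6]), np.int32(143), array([367, 285,  13,  15]))]
pred bolt 89 [398.7 210.9] [372.5 295.4]
pred bolt 112 [400.  208.4] [373.3 287.3]
pred drift 91 [341.4 258.1] [309.1 260.6]
pred drift 136 [342.1 254.7] [308.7 244.5]
```

Both parts sit where seated ones should in both views. Handing in.

```bash
python3 -c "
from plant import bot
print(bot.close_job())"
```

```text
the job is handed in; nothing more can be done
None
```

The job is handed in, with no verdict returned: the last camera check put the drift collar-down in the red-ringed hole and the bolt home in the other, with the arm clear at 43 s and no reading above about 7 N.

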